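Line up the spare microscope objectives by height on their rack

TASK

Stand the four spare objectives on the rack in order of height, one upright in the middle of each pad: the shortest on the white pad at one end, then taller and taller along the row to the tallest on the black pad at the other end. Set each one down gently, never dropping it or knocking it over, and leave the black eyepiece and the small culture dish where they are.

Things in the scene. Friction and masses are not known exactly. Their poses are not given: they have to be found in the camera images.
- obj_red_mid (a point): shortest objective lens: an upright round steel barrel 30 mm in diameter with a red-painted tapered nose on top (the nose is the top 12 mm, narrowing to 18 mm); 44 mm high in all. It stands nose up, loose on the bench at z = 0. The point is its centre, on its axis, half-way up (22 mm above its foot); z is its axis, upward. About 0.09 kg
- obj_yellow_mid (a point): second shortest objective lens: an upright round steel barrel 30 mm in diameter with a yellow-painted tapered nose on top (the nose is the top 12 mm, narrowing to 18 mm); 56 mm high in all. It stands nose up, loose on the bench at z = 0. The point is its centre, on its axis, half-way up (28 mm above its foot); z is its axis, upward. About 0.11 kg
- obj_green_mid (a point): second tallest objective lens: an upright round steel barrel 30 mm in diameter with a green-painted tapered nose on top (the nose is the top 12 mm, narrowing to 18 mm); 68 mm high in all. It stands nose up, loose on the bench at z = 0. The point is its centre, on its axis, half-way up (34 mm above its foot); z is its axis, upward. About 0.13 kg
- obj_blue_mid (a point): tallest objective lens: an upright round steel barrel 30 mm in diameter with a blue-painted tapered nose on top (the nose is the top 12 mm, narrowing to 18 mm); 80 mm high in all. It stands nose up, loose on the bench at z = 0. The point is its centre, on its axis, half-way up (40 mm above its foot); z is its axis, upward. About 0.15 kg
- pad_white_top (a point): a 50 mm round white pad, 4 mm thick, fixed on the rack; the point is the centre of its top face, 14 mm above the bench; z is up. It is always one end of the row (either the left or the right end), and the only white one. The rack is a fixed flat blue bar 340 x 75 mm, 10 mm high, its four pads in a straight row 80 mm apart
- pad_mid1_top (a point): a 50 mm round black pad, 4 mm thick, fixed on the rack; the point is the centre of its top face, 14 mm above the bench; z is up. One of the two inner places of the row; which one varies
- pad_mid2_top (a point): a 50 mm round black pad, 4 mm thick, fixed on the rack; the point is the centre of its top face, 14 mm above the bench; z is up. The other inner place of the row
- pad_end_top (a point): a 50 mm round black pad, 4 mm thick, fixed on the rack; the point is the centre of its top face, 14 mm above the bench; z is up. The end of the row opposite to the white pad
- eyepiece_mid (a point): a spare eyepiece, not part of the job: a black stepped cylinder, 29 mm in diameter below and up to 42 mm above, 52 mm high, standing loose among the objectives. The point is its centre, 26 mm above its foot
- dish_mid (a point): a small closed culture dish, not part of the job: a flat round amber and clear disc 47 mm in diameter, 14 mm high, lying loose among the objectives. The point is its centre, 7 mm above its foot
There are look-alikes about, which are no part of the job. Leave any purple look-alike of the part that bears obj_red_mid alone.

How it is judged:
By the outcome, as a careful person would: the job done as asked, in the order asked, and still so for the second after the job is handed in, with the robot touching nothing.
It also fails if it takes over 99 s, if anything falls off the work surface, if the arm or the gripper's body presses on something with over 40 N, if the wrist force passes 120 N, or if a joint passes its speed limit or range.

ROBOT

A 6-joint arm with a two-finger parallel gripper is mounted at the origin on the work surface. World frame = base frame: x ahead of the robot, y to its left, z up, the work surface at z = 0. Lengths are in mm, angles in rad, forces in N, time in s.
With the tool pointing down it reaches from about 400 to 925 mm from the base axis. Payload 12.5 kg.
Tool frame: the origin (TCP) lies midway between the tips of the shut fingers; the grasp point (between the pads) lies 19 mm behind it; z points along the fingers, y is the direction in which the jaws open and shut (so a half turn about z gives the same grasp; the last joint's range is limited). The gripper opens to 95 mm and grips with 3 to 60 N. Pads are 20 mm wide; open, the fingers measure 119 mm over their backs; the gripper's body (75 mm by 180 mm) begins 59 mm behind the grasp point.
Start: joints at [1.137, 0.491, 1.559, -0, 1.092, -0.106], TCP at [201.209, 591.745, 214.661] pointing down, gripper open.
Joint ranges: [-3.1, 3.1], [-0.84, 2.19], [0.05, 2.79], [-1.13, 4.28], [0.06, 2.93], [-2.69, 2.69]. Speed limits (rad/s): [2.22, 2.22, 2.79, 3.14, 3.14, 3.14].

INTERFACE

Orientations are given as [roll, pitch, yaw] about the fixed x, y, z axes, in that order (R = Rz(yaw) Ry(pitch) Rx(roll)).
In Python, from cell import env, eyes, job_done, boxes_of, regions_of gives the robot as it stands.
- The arm moves only by the tool send_rows, never from a script. Its argument "plan" is text: rows parted by semicolons, each of 5 numbers parted by spaces: the shift along the tool's x, y, z in mm, then the turn about the tool's z in rad, then the finger opening in mm, from 0 to 95.1. In form: x y z roll gripper; .... A call has 1 to 8 rows; each row shifts and turns the pose as measured when the row begins, along the tool's axes as they then stand; what a row does not reach is not made up. A row lasts 1/10 s, in which the tool goes at most 50 mm and 8.59 degrees, less where a joint would pass 70% of its speed; a pose out of reach is approached as far as the arm can. A call with a gripper value outside its range is refused whole. The fingers move at their own pace and stop on an object; the grip force is fixed at half the most. Time passes only in rows, so rows that do not move let the fingers close. It gives the time, the measured TCP pose, the force and the opening at its end, in the units of the state.
- env.state(): the state, without advancing time (a new reading comes with each control period).
- eyes.read_camera(name): name is "scene" or "top" or "wrist"; returns a dict with "image" (384x512x3 uint8, red, green, blue), "vertical_fov" (degrees; the focal length in pixels is half the picture's height over the tangent of half this angle, whatever the lens; pixels are square), "cx", "cy" (the principal point, pixels), "k1" (the pictures are not rectified: a ray, as slopes to the right and down, at radius r is drawn at 1 + k1 r^2 times it, then the intrinsics apply), "extrinsics" (4x4, takes a point from camera to world coordinates). Camera axes: x right, y up, looking along -z (the intrinsics and any distortion apply to the point x, -y, -z); pixel columns grow to the right and rows downward; lengths in mm; the calibration is good to about 2 mm. A picture is of the moment at which its call begins. There is no depth.
- job_done(): hands the job in, once; it reports no verdict.
Trained networks look in a picture, given as the dict that the camera call returned (one of the last four; its "shot" number tells which), for a name from the list of things; names that differ only in an ending like _2 or _b are one class to them, and where a whole thing is asked for, a point or a joint stands for the part that bears it (a point fixed in the world has none). Each returns a list of dicts, best first, with "confidence" (0 to 1); they miss things now and then, are a little off and sometimes report something else, mostly with a low value. They report only what shows in the picture. A call takes as long as a camera call. They do not tell look-alikes from the thing itself.
- boxes_of(target, picture): "bbox" ([left, top, width, height] in pixels, round what is visible of it).
- regions_of(target, picture): "pixels" (384x512 bool, what is visible of it) and "bbox" ([left, top, width, height] in pixels, round what is visible of it).
The state is a dict: "t": time; "joints": joint angles; "qvel": joint speeds; "tau": joint torques, N m; "eef_pos": TCP position; "tcp_rot": TCP orientation; "ft_force": force on the tool from outside, world axes, zero at the start; "moment": the same for the moment, N m; "opening": opening from 0.0 (shut) to 1.0 (fully open).
Only numpy, scipy, OpenCV 4.12 (cv2) and the standard library are available. Lean on these libraries where they do the work, as an engineer would, in place of code of your own. Each camera call takes 0.05 s, during which the arm holds its last target.

## Working session

There is one attempt and no reset: what is moved stays moved. The work goes in short steps, Python scripts to look and compute and a tool call to move; the robot and the scene stay as the last step left them, time stands still between calls to the robot, and variables do not carry over. Pictures are saved under pics/ and viewed, and the job is handed in when it is done.

Besides the shell and the picture viewer there is one more tool, called after ">>>" in YAML: its name, and indented under it one key for each argument. send_rows: Moves the arm, as the interface text tells. Its arguments: {"type":"object","properties":{"plan":{"type":"string"}},"required":["plan"]}

```bash
ls; mkdir -p pics; python3 - <<'E'
from cell import env,eyes
import cv2
print(env.state())
for n in("scene","top","wrist"):
    p=eyes.read_camera(n); cv2.imwrite(f"pics/{n}0.png",p["image"][:,:,::-1])
    print(n,{k:v for k,v in p.items() if k!="image"})
E
```

```text
pics
{'t': 0.0, 'joints': array([ 1.13740708e+00,  4.91582801e-01,  1.55945461e+00, -3.65578005e-05,
        1.09173119e+00, -1.05609805e-01]), 'qvel': array([ 0.00153089, -0.00171863,  0.00022118,  0.00020301, -0.00115124,
        0.00055565]), 'tau': array([-1.03123111e-03, -6.12619185e+01, -2.58191407e+01,  6.92115817e-02,
        4.81614273e-02, -1.02881893e-04]), 'eef_pos': array([201.09818629, 591.4939727 , 214.04554214]), 'tcp_rot': array([-3.14041984e+00, -9.17192510e-05,  2.81383003e+00]), 'ft_force': array([ 0.91786112, -0.57071433,  0.50802261]), 'moment': array([-0.00513585, -0.01006731,  0.01826231]), 'opening': 1.0001278098859265}
scene {'vertical_fov': 44.833759914700124, 'cx': 255.30516337411927, 'cy': 190.99351329250075, 'k1': -0.07214522495307724, 'extrinsics': array([[-2.89726506e-01, -6.71874764e-01,  6.81647162e-01,
         1.21268684e+03],
       [ 9.57079950e-01, -2.08971131e-01,  2.00820905e-01,
         2.08862876e+02],
       [ 7.51808073e-03,  7.10573971e-01,  7.03582341e-01,
         7.74522632e+02],
       [ 0.00000000e+00,  0.00000000e+00,  0.00000000e+
[... 319 characters left out ...]
,
         1.85403288e+01],
       [-5.71714585e-03,  2.16368998e-01,  9.76294920e-01,
         1.17961535e+03],
       [ 0.00000000e+00,  0.00000000e+00,  0.00000000e+00,
         1.00000000e+00]]), 'shot': 2}
wrist {'vertical_fov': 63.15114938281984, 'cx': 255.07730469425158, 'cy': 188.20524314903798, 'k1': -0.020941925795722814, 'extrinsics': array([[ 3.22101214e-01, -9.15942092e-01, -2.39376048e-01,
         1.34374599e+02],
       [ 9.46705148e-01,  3.11524148e-01,  8.18661588e-02,
         6.14676882e+02],
       [-4.13241373e-04, -2.52987726e-01,  9.67469400e-01,
         3.83788746e+02],
       [ 0.00000000e+00,  0.00000000e+00,  0.00000000e+00,
         1.00000000e+00]]), 'shot': 3}
```

View pics/scene0.png

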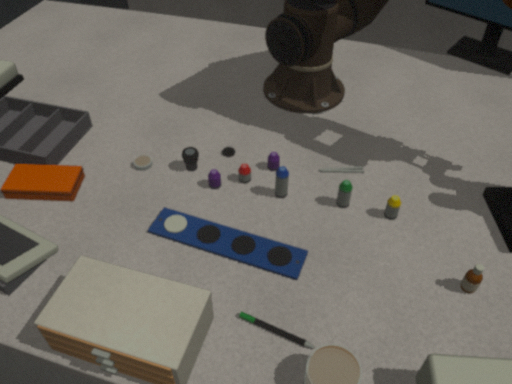

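View pics/top0.png

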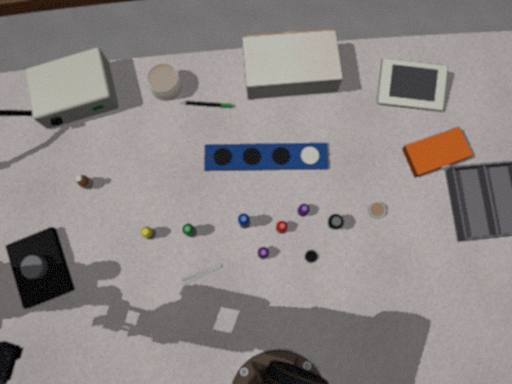

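View pics/wrist0.png

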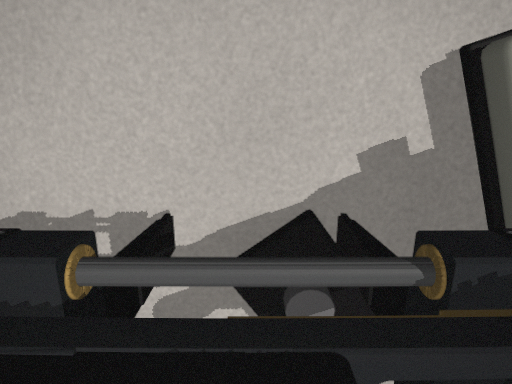

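Both cameras show the rack with its white pad at the right end (−y). The purple look-alikes sit at top px (304,209) and (263,252), near red (282,227), blue (244,220), green (189,230) and yellow (148,232). Next I'll measure them.

```bash
cat > h.py <<'E'
import numpy as np, cv2
def K(p):
    f=p["image"].shape[0]/2/np.tan(np.radians(p["vertical_fov"])/2); return f
def ray(p,u,v):
    f=K(p); d=np.array([(u-p["cx"])/f,(v-p["cy"])/f]); s=d.copy()
    for _ in range(20): s=d/(1+p["k1"]*(s@s))
    E=p["extrinsics"]; w=E[:3,:3]@np.array([s[0],-s[1],-1.0]); return E[:3,3],w
def atz(p,u,v,z):
    o,w=ray(p,u,v); return (o+w*(z-o[2])/w[2])
def proj(p,P):
    E=p["extrinsics"]; c=E[:3,:3].T@(np.asarray(P,float)-E[:3,3]); s=np.array([c[0],-c[1]])/-c[2]
    s=s*(1+p["k1"]*(s@s)); f=K(p); return s*f+[p["cx"],p["cy"]]
def cyl(p,x,y,z0,prof):
    pts=[proj(p,[x+r*np.cos(a),y+r*np.sin(a),z0+z]) for z,r in prof for a in np.linspace(0,6.28,40)]
    return np.array(pts)
E
cat > m.py <<'E'
from h import *
from cell import eyes,regions_of
from scipy.optimize import least_squares
import sys
H=dict(red=44,yellow=56,green=68,blue=80)
def measure(names,cams=("top","scene"),z0=0,tag="m"):
    out={}
    ps=[eyes.read_camera(c) for c in cams]
    for c,p in zip(cams,ps):
        cv2.imwrite(f"pics/{tag}_{c}.png",p["image"][:,:,::-1])
        for n in names:
            if n in H: prof=[(0,15),(H[n]-12,15),(H[n],9)]; t=f"obj_{n}_mid"
            elif n=="eyepiece": prof=[(0,14.5),(26,21),(52,21)]; t="eyepiece_mid"
            elif n=="dish": prof=[(0,23.5),(14,23.5)]; t="dish_mid"
            rs=regions_of(t,p)
            for r in rs[:4]:
                px=r["pixels"]; ys,xs=np.nonzero(px); 
                if len(xs)<8: continue
                cen=np.array([xs.mean(),ys.mean()])
                def modelc(q):
                    h=cv2.convexHull(cyl(p,q[0],q[1],z0,prof).astype(np.float32)); m=cv2.moments(h); return np.array([m["m10"]/m["m00"],m["m01"]/m["m00"]])
                g=atz(p,*cen,z0+prof[-1][0]/2)
                s=least_squares(lambda q:modelc(q)-cen,g[:2],diff_step=1e-3)
                A=cv2.contourArea(cv2.convexHull(cyl(p,*s.x,z0,prof).astype(np.float32)))
                print(c,n,round(r["confidence"],2),cen.round(1),"xy",s.x.round(1),"area",len(xs),"exp",round(A),"rgb",p["image"][px].mean(0).round())
E
python3 - <<'E'
from m import *
measure(list(H)+["eyepiece","dish"])
ps={c:eyes.read_camera(c) for c in("top","scene")}
for c,p in ps.items():
    for t in("pad_white_top","pad_mid1_top","pad_mid2_top","pad_end_top"):
        for r in regions_of(t,p)[:4]:
            ys,xs=np.nonzero(r["pixels"]); print(c,t,round(r["confidence"],2),xs.mean().round(1),ys.mean().round(1),len(xs),atz(p,xs.mean(),ys.mean(),14).round(1)[:2])
    # classic: blue bar & white pad
    im=p["image"].astype(int)
    hsv=cv2.cvtColor(p["image"],cv2.COLOR_RGB2HSV)
    m=((hsv[...,0]>105)&(hsv[...,0]<130)&(hsv[...,1]>120)&(hsv[...,2]>60)).astype(np.uint8)
    n,l,s,ce=cv2.connectedComponentsWithStats(m)
    i=1+np.argmax(s[1:,4]); cnt,_=cv2.findContours((l==i).astype(np.uint8),0,2)
    c0=max(cnt,key=cv2.contourArea)[:,0]
    w=np.array([atz(p,*q,10)[:2] for q in c0.astype(float)])
    print(c,"bar",cv2.minAreaRect(w.astype(np.float32)))
    print(proj(p,[201,592,214]))
E
```

```text
top red 0.66 [281.4 227. ] xy [430.3 -48.2] area 126 exp 119 rgb [138.  63.  62.]
top red 0.58 [376.5 209.4] xy [ 454.2 -305.7] area 255 exp 138 rgb [144. 130. 116.]
top red 0.53 [303.1 209.6] xy [ 471.2 -110.2] area 147 exp 124 rgb [ 95.  72. 108.]
top red 0.43 [335.5 221.5] xy [ 431.9 -192.3] area 175 exp 129 rgb [67. 68. 69.]
top yellow 0.53 [147.4 233. ] xy [444.1 304. ] area 143 exp 153 rgb [129. 122.  66.]
top green 0.69 [189.3 230.1] xy [441.6 191.9] area 172 exp 151 rgb [71. 98. 76.]
top blue 0.51 [243.9 220.6] xy [452.7  48. ] area 152 exp 147 rgb [ 62.  77. 110.]
top eyepiece 0.49 [335.5 221.4] xy [ 429.4 -188.1] area 192 exp 238 rgb [68. 68. 69.]
top dish 0.75 [376.3 209.8] xy [ 454.3 -307.7] area 246 exp 261 rgb [144. 129. 115.]
top dish 0.54 [222.6 156.2] xy [640.4  92.8] area 248 exp 245 rgb [27. 28. 34.]
scene red 0.77 [244.6 173. ] xy [428.9 -49.4] area 213 exp 220 rgb [98. 59. 55.]
scene red 0.74 [214.1 179.2] xy [ 471.1 -111.6] area 214 exp 226 rgb [68. 50. 75.]
scene red 0.48 [273.4 161.2] xy [366.6   5.5] area 189 exp 210 rgb [66. 48. 74.]
scene green 0.82 [344.  
[... 623 characters left out ...]
p pad_mid1_top 0.8 250.9 155.9 237 [632.1  15.3]
top pad_mid2_top 0.6 280.6 155.5 250 [626.  -65.6]
top pad_end_top 0.74 222.2 156.2 232 [638.3  93.6]
top bar ((628.6173706054688, -25.635208129882812), (334.44866943359375, 71.05451965332031), 85.77146911621094)
[  0.95379312 344.66300089]
scene pad_white_top 0.57 174.8 223.0 327 [ 622.6 -146.7]
scene pad_mid1_top 0.93 243.2 243.8 377 [633.2  13. ]
scene pad_mid2_top 0.63 208.4 233.4 352 [628.3 -66.4]
scene pad_end_top 0.89 279.7 255.4 400 [639.8  93.5]
scene pad_end_top 0.53 344.2 194.2 332 [424.8 191.6]
scene bar ((633.3417358398438, -26.081863403320312), (335.0653076171875, 73.31375122070312), 85.69499969482422)
[548.16873885 101.038413  ]
```

>>> send_rows:
  plan: "-30 0 0 0.149 62; -30 0 0 0.149 62; -30 0 0 0.149 62; -30 0 0 0.149 62; 0 0 0 0.149 62; 0 0 0 0.149 62; 0 0 0 0.149 62; 0 0 0 0.149 62"

```text
t: 2.15
eef_pos: [305.8, 526.9, 214.6]
tcp_rot: [3.141, -0.0, 1.611]
ft_force: [-0.4, -0.3, 0.8]
opening: 0.652
```

```bash
cat >> h.py <<'E'
def delta(x,y,z,yaw=1.498):
    from cell import env
    s=env.state(); p=s["eef_pos"]; a=s["tcp_rot"][2]; d=np.array([x,y,z])-p
    tx=np.array([np.cos(a),np.sin(a)]); ty=np.array([np.sin(a),-np.cos(a)])
    print("t",round(s["t"],2),"pos",p.round(1),"rot",s["tcp_rot"].round(3),"F",s["ft_force"].round(1),"open",round(s["opening"]*95.1,1),"q",s["joints"].round(2))
    print("tool dx %.1f dy %.1f dz %.1f roll %.3f"%(d[:2]@tx,d[:2]@ty,-d[2],(a-yaw+np.pi)%(2*np.pi)-np.pi))
E
python3 -c "
from h import *
delta(430,-49,130)"
```

```text
t 2.15 pos [305.8 526.9 214.6] rot [ 3.141 -0.     1.611] F [-0.4 -0.3  0.8] open 62.0 q [0.94 0.47 1.6  0.   1.07 0.9 ]
tool dx -580.4 dy 100.8 dz 84.6 roll 0.113
```

>>> send_rows:
  plan: "-45 12 0 0.113 62; -45 12 0 0 62; -45 12 0 0 62; -45 12 0 0 62; -45 6 0 0 62; -45 6 0 0 62; -45 6 0 0 62; -45 6 0 0 62"

```text
t: 2.95
eef_pos: [354.5, 155.6, 213.5]
tcp_rot: [3.138, -0.003, 1.495]
ft_force: [0.7, -0.3, 0.3]
opening: 0.656
```

```bash
python3 -c "
from h import *
delta(430,-49,130)"
```

```text
t 2.95 pos [354.5 155.6 213.5] rot [ 3.138e+00 -3.000e-03  1.495e+00] F [ 0.7 -0.3  0.3] open 62.4 q [0.24 0.15 2.1  0.   0.89 0.32]
tool dx -198.3 dy 90.8 dz 83.5 roll -0.003
```

>>> send_rows:
  plan: "-40 18 0 0 62; -40 18 0 0 62; -40 18 0 0 62; -40 18 0 0 62; -38 18 0 0 62; 0 0 25 0 62; 0 0 25 0 62; 0 0 0 0 62"

```text
t: 3.75
eef_pos: [432.2, -64.0, 164.7]
tcp_rot: [3.13, -0.001, 1.487]
ft_force: [-0.3, 0.6, -0.2]
opening: 0.652
```

```bash
python3 - <<'E'
from h import *
from cell import eyes
delta(429.6,-48.8,5)
p=eyes.read_camera("wrist"); cv2.imwrite("pics/w1.png",p["image"][:,:,::-1])
for z in(0,32,44): print(proj(p,[429.6,-48.8,z]))
E
```

```text
t 3.75 pos [432.2 -64.  164.7] rot [ 3.130e+00 -1.000e-03  1.487e+00] F [-0.3  0.6 -0.2] open 62.0 q [-0.3   0.29  2.07  0.01  0.77 -0.22]
tool dx 14.9 dy -3.8 dz 159.7 roll -0.011
[249.31825807 160.67188543]
[249.15483645 166.05473694]
[249.08472483 168.36493374]
```

View pics/w1.png

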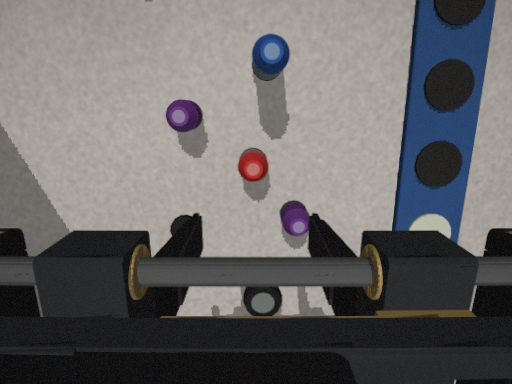

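>>> send_rows:
  plan: "15 -2 0 0 62; 0 0 30 0 62; 0 0 30 0 62; 0 0 30 0 62; 0 0 25 0 62; 0 0 0 0 62"

```text
t: 4.4
eef_pos: [438.9, -47.3, 55.7]
tcp_rot: [3.115, 0.001, 1.492]
ft_force: [0.2, -0.1, 0.0]
opening: 0.651
```

```bash
python3 - <<'E'
from h import *
from cell import eyes
delta(430.6,-48.8,5)
p=eyes.read_camera("wrist"); cv2.imwrite("pics/w2.png",p["image"][:,:,::-1])
E
```

```text
t 4.4 pos [438.9 -47.3  55.7] rot [3.115e+00 1.000e-03 1.492e+00] F [ 0.2 -0.1  0. ] open 61.9 q [-0.26  0.5   2.17  0.01  0.45 -0.19]
tool dx -2.2 dy -8.2 dz 50.7 roll -0.006
```

View pics/w2.png

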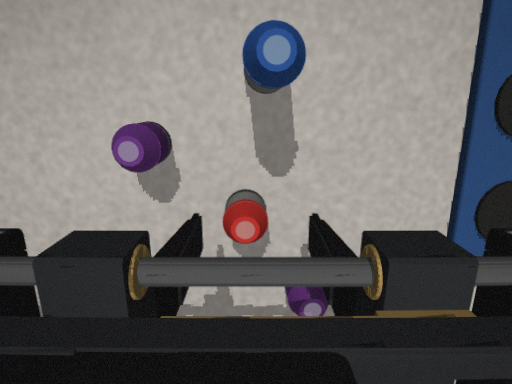

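>>> send_rows:
  plan: "-2 -9 0 0 62; 0 0 15 0 62; 0 0 15 0 62; 0 0 10 0 62; 0 0 7 0 62; 0 0 0 0 62"

```text
t: 5.05
eef_pos: [433.5, -49.5, 16.6]
tcp_rot: [3.102, 0.004, 1.494]
ft_force: [-0.2, 0.6, 0.3]
opening: 0.65
```

```bash
python3 - <<'E'
from h import *
from cell import eyes
delta(430.6,-48.8,4)
E
```

```text
t 5.05 pos [433.5 -49.5  16.6] rot [3.102 0.004 1.494] F [-0.2  0.6  0.3] open 61.8 q [-0.27  0.58  2.22  0.01  0.31 -0.2 ]
tool dx 0.4 dy -2.9 dz 12.6 roll -0.004
```

>>> send_rows:
  plan: "0 0 0 0 62; 0 0 0 0 62; 0 0 0 0 62"

```text
t: 5.35
eef_pos: [433.9, -49.6, 17.9]
tcp_rot: [3.1, 0.004, 1.494]
ft_force: [-0.4, -0.4, 0.2]
opening: 0.655
```

>>> send_rows:
  plan: "0 0 -30 0 62; 0 0 0 0 62"

```text
t: 5.55
eef_pos: [432.5, -49.4, 48.5]
tcp_rot: [3.101, 0.004, 1.494]
ft_force: [-0.1, -0.3, 0.6]
opening: 0.651
```

>>> send_rows:
  plan: "0 0 5 0 62; 0 0 5 0 62; 0 0 5 0 62; 0 0 5 0 62; 0 0 5 0 62; 0 0 5 0 62"

```text
t: 6.15
eef_pos: [433.4, -49.5, 14.8]
tcp_rot: [3.102, 0.004, 1.494]
ft_force: [1.1, 0.5, 0.4]
opening: 0.654
```

>>> send_rows:
  plan: "0 0 -40 0 62; 0 0 -40 0 62; 0 0 0 0 62"

```text
t: 6.45
eef_pos: [429.1, -48.7, 92.2]
tcp_rot: [3.113, 0.002, 1.494]
ft_force: [-0.8, -0.1, -0.4]
opening: 0.652
```

>>> send_rows:
  plan: "0 15 0 0 62; 0 15 0 0 62; 0 0 0 0 62"

```text
t: 6.75
eef_pos: [459.6, -51.1, 92.3]
tcp_rot: [3.112, 0.002, 1.493]
ft_force: [0.4, 0.2, -0.3]
opening: 0.655
```

>>> send_rows:
  plan: "0 -15 0 0 62; 0 -15 0 0 62; 0 0 0 0 62"

```text
t: 7.05
eef_pos: [426.7, -48.2, 88.8]
tcp_rot: [3.116, 0.001, 1.494]
ft_force: [-0.2, 0.5, -0.6]
opening: 0.65
```

>>> send_rows:
  plan: "0 0 -50 0 62; 0 0 -50 0 62; 0 0 -50 0 62; 0 0 0 0 62"

```text
t: 7.45
eef_pos: [422.9, -48.0, 240.3]
tcp_rot: [3.125, -0.001, 1.493]
ft_force: [1.0, -1.0, -0.2]
opening: 0.652
```

>>> send_rows:
  plan: "0 0 10 0 62; 0 0 10 0 62; 0 0 10 0 62; 0 0 10 0 62; 0 0 10 0 62; 0 0 10 0 62; 0 0 10 0 62; 0 0 0 0 62"

```text
t: 8.25
eef_pos: [419.3, -46.7, 153.7]
tcp_rot: [-3.14, -0.005, 1.493]
ft_force: [-0.2, 0.8, 0.9]
opening: 0.653
```

>>> send_rows:
  plan: "-2 11 10 0 62; 0 0 10 0 62; 0 0 10 0 62; 0 0 10 0 62; 0 0 10 0 62; 0 0 10 0 62; 0 0 10 0 62; 0 0 0 0 62"

```text
t: 9.05
eef_pos: [423.9, -47.5, 73.7]
tcp_rot: [-3.126, -0.007, 1.493]
ft_force: [0.3, 0.1, -0.7]
opening: 0.654
```

>>> send_rows:
  plan: "0 0 5 0 62; 0 0 5 0 62; 0 0 5 0 62; 0 0 5 0 62; 0 0 0 0 62"

```text
t: 9.55
eef_pos: [423.0, -47.1, 52.2]
tcp_rot: [-3.125, -0.007, 1.493]
ft_force: [-0.1, 0.0, -0.0]
opening: 0.653
```

```bash
python3 - <<'E'
from h import *
delta(430.6,-48.8,4)
E
```

```text
t 9.55 pos [423.  -47.1  52.2] rot [-3.125 -0.007  1.493] F [-0.1  0.  -0. ] open 62.1 q [-0.27  0.5   2.18  0.01  0.48 -0.2 ]
tool dx -1.1 dy 7.8 dz 48.2 roll -0.005
```

>>> send_rows:
  plan: "-1 4 0 0 62; 0 4 0 0 62; 0 0 25 0 62; 0 0 5 0 62; 0 0 5 0 62; 0 0 0 0 62"

```text
t: 10.15
eef_pos: [433.0, -49.0, 17.4]
tcp_rot: [-3.128, -0.007, 1.493]
ft_force: [-0.1, 0.6, -0.3]
opening: 0.655
```

```bash
python3 - <<'E'
from h import *
delta(430.6,-48.8,4)
E
```

```text
t 10.15 pos [433.  -49.   17.4] rot [-3.128 -0.007  1.493] F [-0.1  0.6 -0.3] open 62.2 q [-0.27  0.58  2.18  0.01  0.39 -0.2 ]
tool dx 0.0 dy -2.4 dz 13.4 roll -0.005
```

>>> send_rows:
  plan: "0 -1 5 0 62; 0 0 5 0 62; 0 0 2 0 62; 0 0 0 0 62; 0 0 0 0 20; 0 0 0 0 20; 0 0 0 0 20; 0 0 0 0 20"

```text
t: 10.95
eef_pos: [432.5, -49.0, 6.0]
tcp_rot: [-3.13, -0.006, 1.493]
ft_force: [-0.2, -0.5, 0.4]
opening: 0.374
```

>>> send_rows:
  plan: "0 0 0 0 20; 0 0 0 0 20; 0 0 0 0 20; 0 0 0 0 20"

```text
t: 11.35
eef_pos: [432.5, -49.0, 6.1]
tcp_rot: [-3.131, -0.006, 1.493]
ft_force: [-0.1, 0.3, -1.0]
opening: 0.311
```

>>> send_rows:
  plan: "0 0 -15 0 20; 0 0 -25 0 20; 0 0 -25 0 20; 0 0 -20 0 20; 0 0 0 0 20; 0 0 0 0 20"

```text
t: 11.95
eef_pos: [432.7, -49.5, 93.1]
tcp_rot: [-3.128, -0.007, 1.493]
ft_force: [-0.6, 0.2, -1.3]
opening: 0.312
```

```bash
python3 - <<'E'
from h import *
delta(621.3,-145.8,90)
E
```

```text
t 11.95 pos [432.7 -49.5  93.1] rot [-3.128 -0.007  1.493] F [-0.6  0.2 -1.3] open 29.6 q [-0.27  0.43  2.13  0.01  0.6  -0.2 ]
tool dx -81.3 dy 195.6 dz 3.1 roll -0.005
```

>>> send_rows:
  plan: "-10 20 0 0 20; -10 25 0 0 20; -10 25 0 0 20; -10 25 0 0 20; -10 25 0 0 20; -10 25 0 0 20; -10 20 0 0 20; 0 0 0 0 20"

```text
t: 12.75
eef_pos: [593.3, -133.9, 78.2]
tcp_rot: [-3.114, -0.01, 1.493]
ft_force: [-0.5, 0.3, -1.2]
opening: 0.313
```

```bash
python3 - <<'E'
from h import *
from cell import eyes
delta(621.3,-145.8,90)
p=eyes.read_camera("wrist"); cv2.imwrite("pics/w3.png",p["image"][:,:,::-1])
P=np.array([[621.3,-145.8,14],[627.1,-66,14],[633,13.8,14],[638.8,93.6,14]])
for q in P: print(proj(p,q).round(1))
E
```

```text
t 12.75 pos [ 593.3 -133.9   78.2] rot [-3.114 -0.01   1.493] F [-0.5  0.3 -1.2] open 29.7 q [-0.33  0.64  1.71  0.    0.82 -0.26]
tool dx -9.7 dy 28.8 dz -11.8 roll -0.005
[293.4 213.5]
[296.1 108.8]
[299.1 -13.9]
[ 302.1 -156.3]
```

View pics/w3.png

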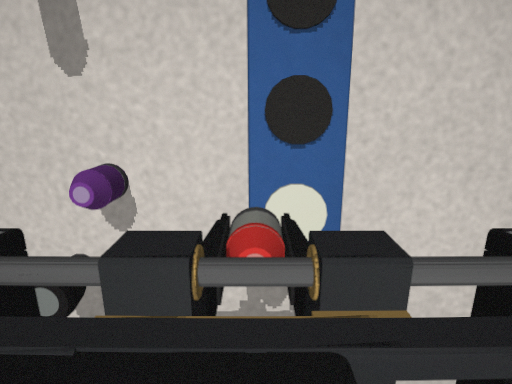

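>>> send_rows:
  plan: "-5 15 0 0 20; -5 14 0 0 20; 0 0 -10 0 20; 0 0 -10 0 20; 0 0 -10 0 20; 0 0 -10 0 20; 0 0 0 0 20"

```text
t: 13.5
eef_pos: [615.8, -142.8, 116.7]
tcp_rot: [-3.103, -0.013, 1.494]
ft_force: [0.2, 0.2, -0.7]
opening: 0.314
```

>>> send_rows:
  plan: "0 0 25 0 20; 0 0 25 0 20; 0 0 0 0 20"

```text
t: 13.8
eef_pos: [614.1, -141.8, 68.0]
tcp_rot: [-3.107, -0.012, 1.494]
ft_force: [-0.3, 0.1, -0.4]
opening: 0.31
```

>>> send_rows:
  plan: "0 0 -50 0 20; 0 0 0 0 20"

```text
t: 14.0
eef_pos: [615.6, -142.4, 119.8]
tcp_rot: [-3.105, -0.013, 1.494]
ft_force: [-0.1, 0.2, -0.8]
opening: 0.309
```

>>> send_rows:
  plan: "0 0 50 0 20; 0 0 0 0 20"

```text
t: 14.2
eef_pos: [615.0, -142.0, 72.8]
tcp_rot: [-3.111, -0.011, 1.495]
ft_force: [-0.1, 0.4, -1.6]
opening: 0.31
```

>>> send_rows:
  plan: "0 0 -50 0 20; 0 0 0 0 20; 0 0 0 0 20; 0 0 0 0 20"

```text
t: 14.6
eef_pos: [617.7, -143.0, 130.6]
tcp_rot: [-3.114, -0.01, 1.495]
ft_force: [-0.5, -0.4, -1.0]
opening: 0.309
```

>>> send_rows:
  plan: "0 -15 0 0 20; 0 -15 0 0 20; 0 0 0 0 20"

```text
t: 14.9
eef_pos: [586.8, -140.5, 132.0]
tcp_rot: [-3.113, -0.011, 1.495]
ft_force: [-0.0, 0.8, -1.2]
opening: 0.312
```

>>> send_rows:
  plan: "0 30 0 0 20; 0 0 0 0 20"

```text
t: 15.1
eef_pos: [618.0, -143.0, 131.8]
tcp_rot: [-3.114, -0.01, 1.494]
ft_force: [-0.7, -0.4, -0.2]
opening: 0.305
```

>>> send_rows:
  plan: "0 0 50 0 20; 0 0 0 0 20; 0 0 -50 0 20; 0 0 0 0 20; 0 0 50 0 20; 0 0 0 0 20; 0 0 -50 0 20; 0 0 0 0 20"

```text
t: 15.9
eef_pos: [620.8, -143.6, 142.2]
tcp_rot: [-3.117, -0.01, 1.495]
ft_force: [0.9, -0.5, -0.3]
opening: 0.31
```

>>> send_rows:
  plan: "0 0 50 0 20; 0 0 0 0 20"

```text
t: 16.1
eef_pos: [621.3, -143.6, 97.6]
tcp_rot: [-3.123, -0.008, 1.495]
ft_force: [-1.2, 0.3, -0.4]
opening: 0.303
```

```bash
python3 - <<'E'
from h import *
delta(622.8,-145.8,21)
E
```

```text
t 16.1 pos [ 621.3 -143.6   97.6] rot [-3.123 -0.008  1.495] F [-1.2  0.3 -0.4] open 28.8 q [-0.33  0.64  1.62  0.    0.89 -0.26]
tool dx -2.0 dy 1.6 dz 76.6 roll -0.003
```

>>> send_rows:
  plan: "-2 2 0 0 20; 0 0 45 0 20; 0 0 0 0 20"

```text
t: 16.4
eef_pos: [625.5, -146.6, 59.5]
tcp_rot: [-3.13, -0.006, 1.495]
ft_force: [-1.4, 0.3, -1.1]
opening: 0.314
```

```bash
python3 - <<'E'
from h import *
delta(622.8,-145.8,21)
E
```

```text
t 16.4 pos [ 625.5 -146.6   59.5] rot [-3.13  -0.006  1.495] F [-1.4  0.3 -1.1] open 29.8 q [-0.33  0.7   1.64  0.    0.82 -0.26]
tool dx 0.6 dy -2.8 dz 38.5 roll -0.003
```

Tilt now matches the grasp, so I'll come down gently.

>>> send_rows:
  plan: "0.5 -2.5 0 0 20; 0 0 12 0 20; 0 0 10 0 20; 0 0 6 0 20; 0 0 3 0 20; 0 0 0 0 20"

```text
t: 17.0
eef_pos: [626.0, -146.9, 34.7]
tcp_rot: [-3.138, -0.004, 1.495]
ft_force: [-0.4, -0.0, -0.9]
opening: 0.309
```

```bash
python3 - <<'E'
from h import *
delta(622.8,-145.8,20.5)
E
```

```text
t 17.0 pos [ 626.  -146.9   34.7] rot [-3.138 -0.004  1.495] F [-0.4 -0.  -0.9] open 29.4 q [-0.33  0.73  1.66  0.    0.76 -0.26]
tool dx 0.9 dy -3.3 dz 14.2 roll -0.003
```

>>> send_rows:
  plan: "1 -5 0 0 20; 0 0 0 0 20; 0 0 5 0 20; 0 0 4 0 20; 0 0 3 0 20; 0 0 0 0 20"

```text
t: 17.6
eef_pos: [620.8, -145.4, 22.1]
tcp_rot: [-3.138, -0.004, 1.495]
ft_force: [0.1, 0.4, 0.1]
opening: 0.311
```

```bash
python3 - <<'E'
from h import *
delta(622.8,-145.8,20.5)
from cell import eyes
p=eyes.read_camera("wrist"); cv2.imwrite("pics/w4.png",p["image"][:,:,::-1])
E
```

```text
t 17.6 pos [ 620.8 -145.4   22.1] rot [-3.138 -0.004  1.495] F [0.1 0.4 0.1] open 29.6 q [-0.33  0.74  1.68  0.    0.73 -0.26]
tool dx -0.2 dy 2.1 dz 1.6 roll -0.003
```

View pics/w4.png

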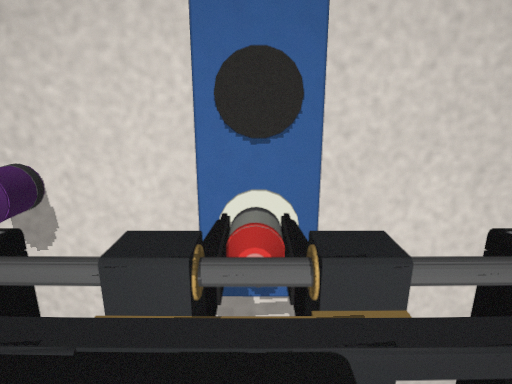

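>>> send_rows:
  plan: "0 2 0 0 20; 0 0 1.5 0 20; 0 0 0 0 20"

```text
t: 17.95
eef_pos: [623.2, -145.6, 20.8]
tcp_rot: [-3.139, -0.004, 1.495]
ft_force: [-0.5, -0.2, -0.1]
opening: 0.31
```

```bash
python3 - <<'E'
from h import *
delta(622.8,-145.8,20.1)
E
```

```text
t 17.95 pos [ 623.2 -145.6   20.8] rot [-3.139 -0.004  1.495] F [-0.5 -0.2 -0.1] open 29.5 q [-0.33  0.74  1.67  0.    0.73 -0.26]
tool dx -0.2 dy -0.4 dz 0.7 roll -0.003
```

>>> send_rows:
  plan: "0 0 1 0 20; 0 0 0.5 0 20; 0 0 0 0 20"

```text
t: 18.25
eef_pos: [623.4, -145.7, 20.3]
tcp_rot: [-3.139, -0.004, 1.495]
ft_force: [0.2, -0.2, -0.9]
opening: 0.311
```

>>> send_rows:
  plan: "0 0 0 0 33; 0 0 0 0 36; 0 0 0 0 45; 0 0 0 0 55; 0 0 0 0 62; 0 0 0 0 62; 0 0 0 0 62"

```text
t: 18.95
eef_pos: [623.6, -145.8, 20.2]
tcp_rot: [-3.14, -0.004, 1.495]
ft_force: [0.2, -0.2, -0.4]
opening: 0.649
```

>>> send_rows:
  plan: "0 0 -10 0 62; 0 0 -20 0 62; 0 0 -40 0 62; 0 0 -50 0 62; 0 0 -30 0 62; 0 0 0 0 62"

```text
t: 19.55
eef_pos: [623.5, -146.3, 178.3]
tcp_rot: [-3.139, -0.004, 1.495]
ft_force: [0.0, -0.4, -0.8]
opening: 0.656
```

```bash
python3 - <<'E'
from h import *
delta(444,304,130)
from cell import eyes
p=eyes.read_camera("wrist"); cv2.imwrite("pics/w5.png",p["image"][:,:,::-1])
E
```

```text
t 19.55 pos [ 623.5 -146.3  178.3] rot [-3.139 -0.004  1.495] F [ 0.  -0.4 -0.8] open 62.4 q [-0.33  0.55  1.56  0.    1.04 -0.26]
tool dx 435.4 dy -212.9 dz 48.3 roll -0.003
```

View pics/w5.png

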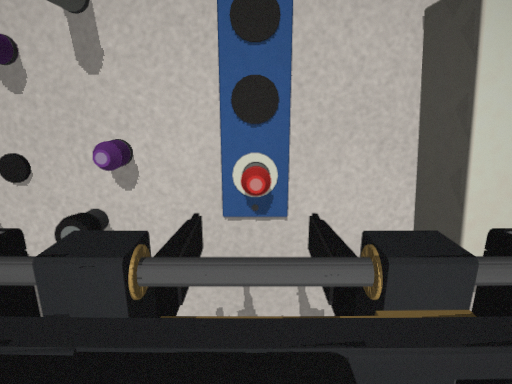

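Red stands centred on the white pad (nose at px (256,184), pad centre about (255,175), shifted only by its height). Yellow is next.

>>> send_rows:
  plan: "40 -19 0 0 62; 40 -20 0 0 62; 40 -20 0 0 62; 40 -20 0 0 62; 40 -20 0 0 62; 40 -20 0 0 62; 40 -20 0 0 62; 40 -20 0 0 62"

```text
t: 20.4
eef_pos: [481.1, 191.5, 170.9]
tcp_rot: [-3.125, -0.003, 1.486]
ft_force: [1.1, 0.3, -0.2]
opening: 0.65
```

```bash
python3 -c "
from h import *
delta(446,304,170)"
```

```text
t 20.4 pos [481.1 191.5 170.9] rot [-3.125e+00 -3.000e-03  1.486e+00] F [ 1.1  0.3 -0.2] open 61.8 q [0.25 0.4  1.86 0.01 0.9  0.33]
tool dx 109.1 dy -44.5 dz 0.9 roll -0.012
```

>>> send_rows:
  plan: "27 -10 0 -0.01 62; 25 -10 0 0 62; 25 -10 0 0 62; 15 -8 0 0 62; 0 0 0 0 62"

```text
t: 20.9
eef_pos: [442.7, 293.2, 166.5]
tcp_rot: [-3.116, 0.001, 1.503]
ft_force: [-0.5, -0.7, 0.1]
opening: 0.652
```

```bash
cat > w.py <<'E'
from h import *
from cell import eyes
import sys
x,y,h=map(float,sys.argv[2:5]); 
p=eyes.read_camera("wrist"); cv2.imwrite(f"pics/{sys.argv[1]}.png",p["image"][:,:,::-1])
for z in (0,h-12,h): print(z,proj(p,[x,y,z]).round(1))
delta(x,y,float(sys.argv[5]))
E
python3 w.py w6 446 304 56 10
```

```text
0 [260.9 163.5]
44.0 [260.6 171.7]
56.0 [260.5 174.4]
t 20.95 pos [443.  292.4 166.4] rot [-3.116e+00  2.000e-03  1.503e+00] F [-0.4 -0.1  0.2] open 62.3 q [0.45 0.42 1.83 0.01 0.91 0.51]
tool dx 11.8 dy 2.2 dz 156.4 roll 0.005
```

View pics/w6.png

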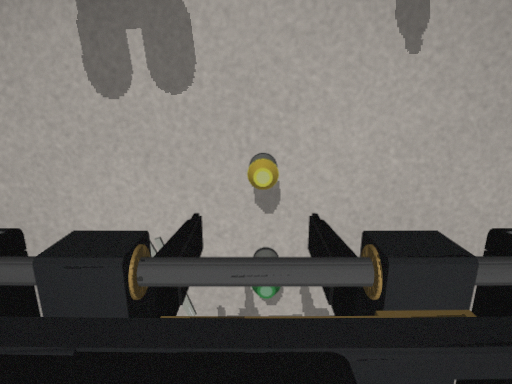

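>>> send_rows:
  plan: "10 5 0 0 62; 0 0 50 0 62; 0 0 0 0 62; 0 0 45 0 62; 0 0 0 0 62"

```text
t: 21.45
eef_pos: [450.5, 301.4, 71.0]
tcp_rot: [-3.117, 0.001, 1.499]
ft_force: [-0.8, -0.3, -0.3]
opening: 0.652
```

```bash
python3 -c "
from h import *
delta(447,302,13)"
```

```text
t 21.45 pos [450.5 301.4  71. ] rot [-3.117e+00  1.000e-03  1.499e+00] F [-0.8 -0.3 -0.3] open 62.0 q [0.46 0.57 1.89 0.02 0.7  0.52]
tool dx 0.4 dy -3.5 dz 58.0 roll 0.001
```

>>> send_rows:
  plan: "0 -3 0 0 62; 0 0 25 0 62; 0 0 25 0 62; 0 0 0 0 62"

```text
t: 21.85
eef_pos: [451.4, 303.3, 30.3]
tcp_rot: [-3.127, -0.005, 1.497]
ft_force: [0.5, -0.2, -0.4]
opening: 0.654
```

```bash
python3 w.py w7 447 302 56 13
```

```text
0 [248.9 217.7]
44.0 [246.2 245.2]
56.0 [245.2 255.3]
t 21.9 pos [452.2 303.7  31.7] rot [-3.129 -0.006  1.497] F [1.2 0.8 0.2] open 62.1 q [0.46 0.64 1.91 0.02 0.6  0.52]
tool dx -2.1 dy -5.1 dz 18.7 roll -0.001
```

View pics/w7.png

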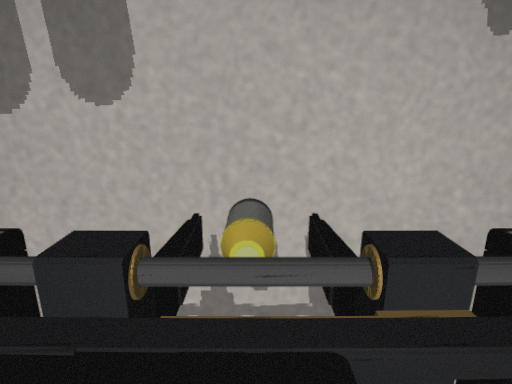

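>>> send_rows:
  plan: "-2 -4 0 0 62; 0 0 10 0 62; 0 0 6 0 62; 0 0 3 0 62; 0 0 0 0 62"

```text
t: 22.4
eef_pos: [450.0, 303.2, 17.7]
tcp_rot: [-3.136, -0.01, 1.497]
ft_force: [-0.1, 0.8, -0.2]
opening: 0.647
```

```bash
python3 -c "
from h import *
delta(447,302,13)"
```

```text
t 22.4 pos [450.  303.2  17.7] rot [-3.136 -0.01   1.497] F [-0.1  0.8 -0.2] open 61.5 q [0.47 0.66 1.93 0.02 0.56 0.52]
tool dx -1.5 dy -2.9 dz 4.7 roll -0.001
```

>>> send_rows:
  plan: "-1 -2 0 0 62; 0 0 5 0 62; 0 0 0 0 62; 0 0 0 0 40; 0 0 0 0 20; 0 0 0 0 20; 0 0 0 0 20; 0 0 0 0 20"

```text
t: 23.2
eef_pos: [447.7, 302.4, 12.2]
tcp_rot: [-3.135, -0.01, 1.497]
ft_force: [-0.1, 0.6, -0.3]
opening: 0.309
```

>>> send_rows:
  plan: "0 0 0 0 20; 0 0 0 0 20; 0 0 0 0 20; 0 0 0 0 20"

```text
t: 23.6
eef_pos: [447.7, 302.4, 12.2]
tcp_rot: [-3.135, -0.01, 1.497]
ft_force: [-0.3, -1.1, 0.4]
opening: 0.308
```

>>> send_rows:
  plan: "0 0 -15 0 20; 0 0 -25 0 20; 0 0 -25 0 20; 0 0 -25 0 20; 0 0 -20 0 20; 0 0 0 0 20"

```text
t: 24.2
eef_pos: [447.5, 300.8, 124.9]
tcp_rot: [-3.132, -0.008, 1.497]
ft_force: [0.4, 0.3, -1.0]
opening: 0.311
```

```bash
python3 -c "
from h import *
delta(629,-66,110)"
```

```text
t 24.2 pos [447.5 300.8 124.9] rot [-3.132 -0.008  1.497] F [ 0.4  0.3 -1. ] open 29.6 q [0.46 0.48 1.86 0.02 0.8  0.53]
tool dx -352.4 dy 208.1 dz 14.9 roll -0.001
```

>>> send_rows:
  plan: "-35 20 -3 0 20; -38 22 -3 0 20; -38 22 -2 0 20; -38 22 -2 0 20; -38 22 -2 0 20; -38 22 -2 0 20; -35 20 -2 0 20; -35 20 -2 0 20"

```text
t: 25.0
eef_pos: [596.9, -13.3, 131.1]
tcp_rot: [-3.125, -0.008, 1.505]
ft_force: [1.0, 0.4, -1.5]
opening: 0.311
```

```bash
python3 -c "
from h import *
delta(629,-66,110)"
```

```text
t 25.0 pos [596.9 -13.3 131.1] rot [-3.125 -0.008  1.505] F [ 1.   0.4 -1.5] open 29.6 q [-0.14  0.55  1.71  0.01  0.9  -0.08]
tool dx -50.5 dy 35.5 dz 21.1 roll 0.007
```

>>> send_rows:
  plan: "-18 12 0 0 20; -15 11 0 0 20; -10 8 0 0 20; 0 0 0 0 20; 0 0 45 0 20; 0 0 0 0 20"

```text
t: 25.6
eef_pos: [624.3, -63.7, 78.1]
tcp_rot: [-3.119, -0.009, 1.499]
ft_force: [-0.8, 0.9, -1.6]
opening: 0.313
```

```bash
python3 w.py w8 628.8 -66 14 27
```

```text
0 [262.3 198.9]
2.0 [262.3 199.6]
14.0 [262.3 203.8]
t 25.65 pos [626.3 -64.   81.6] rot [-3.124 -0.008  1.5  ] F [ 0.1 -0.4 -0.2] open 29.6 q [-0.21  0.65  1.66  0.01  0.85 -0.14]
tool dx -1.8 dy 2.6 dz 54.6 roll 0.002
```

View pics/w8.png

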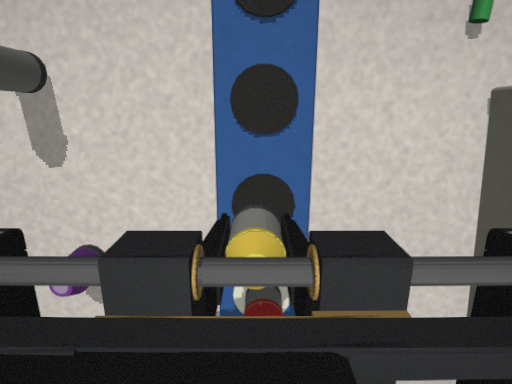

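>>> send_rows:
  plan: "-2 1 0 0 20; 0 0 30 0 20; 0 0 0 0 20; 0 0 8 0 20; 0 0 0 0 20"

```text
t: 26.15
eef_pos: [630.2, -64.3, 51.7]
tcp_rot: [-3.134, -0.007, 1.503]
ft_force: [0.3, 0.7, -2.3]
opening: 0.311
```

```bash
python3 -c "
from h import *
delta(628.8,-66,26.2)"
```

```text
t 26.15 pos [630.2 -64.3  51.7] rot [-3.134 -0.007  1.503] F [ 0.3  0.7 -2.3] open 29.6 q [-0.21  0.69  1.67  0.01  0.78 -0.15]
tool dx -1.7 dy -1.2 dz 25.5 roll 0.005
```

>>> send_rows:
  plan: "-2 -2 0 0 20; 0 0 8 0 20; 0 0 6 0 20; 0 0 4 0 20; 0 0 0 0 20"

```text
t: 26.65
eef_pos: [628.8, -66.4, 35.1]
tcp_rot: [-3.138, -0.006, 1.503]
ft_force: [-0.2, -1.1, -0.4]
opening: 0.309
```

```bash
python3 w.py w9 628.8 -66 14 26.2
```

```text
0 [254.7 212.6]
2.0 [254.7 213.5]
14.0 [254.6 219.5]
t 26.7 pos [628.9 -66.5  35.4] rot [-3.138 -0.006  1.503] F [-1.   0.9 -1.2] open 29.5 q [-0.21  0.71  1.69  0.01  0.74 -0.15]
tool dx 0.5 dy -0.1 dz 9.2 roll 0.005
```

View pics/w9.png

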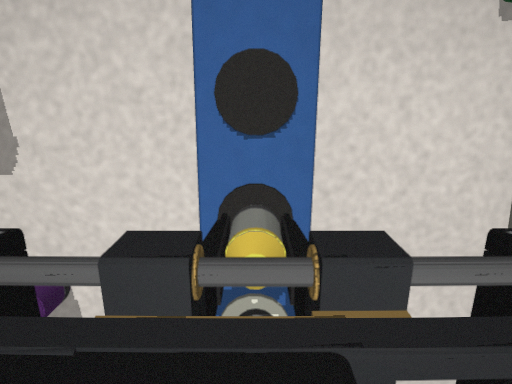

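```bash
python3 - <<'E'
from h import *
from cell import eyes,env
p=eyes.read_camera("wrist")
e=env.state()["eef_pos"]
im=p["image"].copy()
def draw(x,y,z,r,c):
    q=np.array([proj(p,[x+r*np.cos(a),y+r*np.sin(a),z]) for a in np.linspace(0,6.283,60)])
    cv2.polylines(im,[(q*16).round().astype(np.int32)],True,c,1,cv2.LINE_AA,4)
draw(e[0],e[1],e[2]-12.2,15,(255,0,0)); draw(e[0],e[1],e[2]-12.2+44,15,(255,0,255)); draw(628.8,-66,14,25,(0,255,0)); draw(634.7,13.8,14,25,(0,255,0))
cv2.imwrite("pics/w10.png",cv2.resize(im[40:300,150:360],None,fx=2.4,fy=2.2)[:,:,::-1])
E
```

```text
(no output)
```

View pics/w10.png

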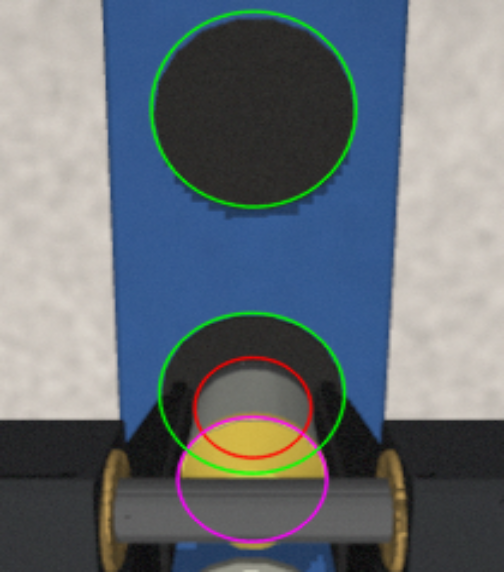

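Everything lines up: pad outlines match and the foot is concentric to about 1 mm.

>>> send_rows:
  plan: "1.5 0 0 0 20; 0 0 4 0 20; 0 0 3 0 20; 0 0 1 0 20; 0 0 0 0 20"

```text
t: 27.25
eef_pos: [629.3, -64.7, 27.2]
tcp_rot: [-3.139, -0.006, 1.503]
ft_force: [-0.3, -0.3, -2.4]
opening: 0.305
```

```bash
python3 -c "
from h import *
delta(628.8,-66,26.2)"
```

```text
t 27.25 pos [629.3 -64.7  27.2] rot [-3.139 -0.006  1.503] F [-0.3 -0.3 -2.4] open 29.0 q [-0.21  0.73  1.69  0.01  0.73 -0.15]
tool dx -1.3 dy -0.5 dz 1.0 roll 0.005
```

>>> send_rows:
  plan: "0 0 1 0 20; 0 0 0.5 0 20; 0 0 0 0 20"

```text
t: 27.55
eef_pos: [629.5, -64.8, 26.4]
tcp_rot: [-3.14, -0.006, 1.503]
ft_force: [-0.6, 0.2, -1.2]
opening: 0.309
```

>>> send_rows:
  plan: "0 0 0 0 33; 0 0 0 0 36; 0 0 0 0 45; 0 0 0 0 55; 0 0 0 0 62; 0 0 0 0 62; 0 0 0 0 62"

```text
t: 28.25
eef_pos: [629.8, -64.9, 26.6]
tcp_rot: [-3.141, -0.006, 1.503]
ft_force: [-0.0, -0.8, -0.0]
opening: 0.646
```

>>> send_rows:
  plan: "0 0 -10 0 62; 0 0 -20 0 62; 0 0 -40 0 62; 0 0 -50 0 62; 0 0 -40 0 62; 0 0 0 0 62"

```text
t: 28.85
eef_pos: [629.6, -65.8, 194.9]
tcp_rot: [-3.139, -0.006, 1.503]
ft_force: [-0.6, -0.2, 0.4]
opening: 0.649
```

```bash
python3 w.py w11 443 191.5 68 180
```

```text
0 [ 55.5 -65.3]
56.0 [ 15.4 -99.9]
68.0 [   4.7 -109.1]
t 28.9 pos [628.7 -65.7 192.4] rot [-3.136 -0.007  1.503] F [ 0.5 -0.3 -0.8] open 61.9 q [-0.21  0.52  1.56  0.01  1.06 -0.15]
tool dx 244.0 dy -202.8 dz 12.4 roll 0.005
```

View pics/w11.png

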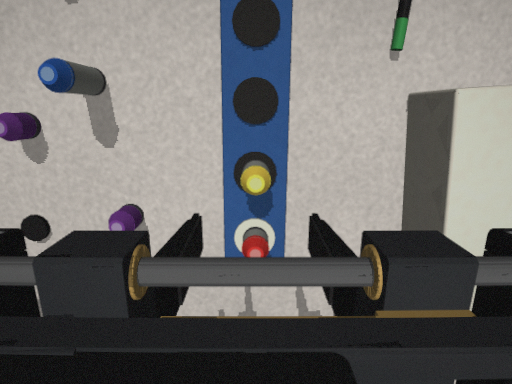

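Yellow is upright and centred on pad 2, with red undisturbed. Green is next.

>>> send_rows:
  plan: "35 -28 0 0 62; 35 -29 0 0 62; 35 -29 0 0 62; 35 -29 0 0 62; 33 -29 0 0 62; 25 -20 0 0 62; 15 -12 0 0 62; 0 0 0 0 62"

```text
t: 29.7
eef_pos: [456.8, 164.9, 188.3]
tcp_rot: [-3.125, -0.004, 1.5]
ft_force: [-0.2, 0.0, 0.4]
opening: 0.652
```

```bash
python3 w.py w12 443 191.5 68 180
```

```text
0 [243.7 148.6]
56.0 [240.8 155.7]
68.0 [240.  157.6]
t 29.75 pos [457.6 164.2 188.2] rot [-3.125 -0.004  1.5  ] F [ 0.6 -0.   0.4] open 62.2 q [0.2  0.33 1.91 0.01 0.91 0.27]
tool dx 26.2 dy -16.5 dz 8.2 roll 0.002
```

View pics/w12.png

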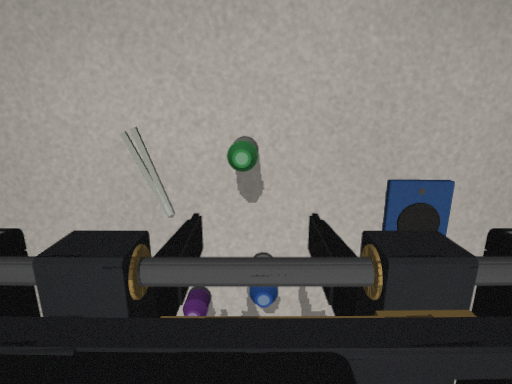

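>>> send_rows:
  plan: "15 -7 0 0 62; 12 -6 0 0 62; 0 0 0 0 62; 0 0 50 0 62; 0 0 0 0 62; 0 0 45 0 62; 0 0 0 0 62"

```text
t: 30.45
eef_pos: [449.0, 190.1, 92.6]
tcp_rot: [-3.126, -0.004, 1.497]
ft_force: [-0.3, -0.3, 0.2]
opening: 0.658
```

```bash
python3 w.py w13 443.7 191.3 68 20
```

```text
0 [250.2 190.6]
56.0 [247.7 211.2]
68.0 [247. 217.]
t 30.5 pos [450.9 190.6  95.7] rot [-3.131 -0.005  1.497] F [0.8 0.9 0.5] open 61.8 q [0.26 0.48 2.   0.01 0.67 0.32]
tool dx 0.2 dy -7.2 dz 75.7 roll -0.001
```

View pics/w13.png

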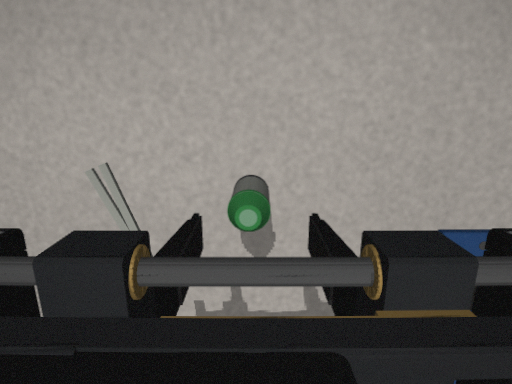

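>>> send_rows:
  plan: "0 -6 0 0 62; 0 0 0 0 62; 0 0 25 0 62; 0 0 25 0 62; 0 0 0 0 62"

```text
t: 31.0
eef_pos: [449.6, 192.4, 56.0]
tcp_rot: [3.136, -0.011, 1.497]
ft_force: [-0.1, -0.4, 0.7]
opening: 0.649
```

```bash
python3 -c "
from h import *
delta(444.5,191.3,20)"
```

```text
t 31.0 pos [449.6 192.4  56. ] rot [ 3.136 -0.011  1.497] F [-0.1 -0.4  0.7] open 61.7 q [0.26 0.54 2.05 0.02 0.55 0.32]
tool dx -1.5 dy -5.0 dz 36.0 roll -0.001
```

>>> send_rows:
  plan: "-1.5 -5 0 0 62; 0 0 0 0 62; 0 0 12 0 62; 0 0 10 0 62; 0 0 6 0 62; 0 0 4 0 62; 0 0 0 0 62"

```text
t: 31.7
eef_pos: [446.4, 192.2, 26.6]
tcp_rot: [3.13, -0.013, 1.497]
ft_force: [0.4, -0.1, -0.5]
opening: 0.653
```

```bash
python3 w.py w14 444.5 191.3 68 20
```

```text
0 [251.4 219.1]
56.0 [251.5 257.2]
68.0 [251.5 269.1]
t 31.75 pos [446.5 192.3  26.8] rot [ 3.13  -0.013  1.497] F [0.1 0.3 0.2] open 61.8 q [0.27 0.59 2.07 0.02 0.46 0.32]
tool dx -1.1 dy -1.9 dz 6.8 roll -0.001
```

View pics/w14.png

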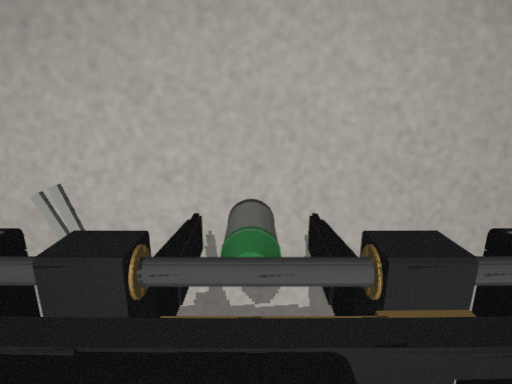

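>>> send_rows:
  plan: "-1 -2 0 0 62; 0 0 5 0 62; 0 0 0 0 62; 0 0 0 0 40; 0 0 0 0 20; 0 0 0 0 20; 0 0 0 0 20; 0 0 0 0 20"

```text
t: 32.55
eef_pos: [444.5, 191.5, 22.0]
tcp_rot: [3.129, -0.014, 1.497]
ft_force: [-0.3, 1.1, 3.4]
opening: 0.311
```

>>> send_rows:
  plan: "0 0 0 0 20; 0 0 0 0 20; 0 0 0 0 20; 0 0 0 0 20"

```text
t: 32.95
eef_pos: [444.4, 191.5, 22.0]
tcp_rot: [3.129, -0.014, 1.497]
ft_force: [-0.9, -0.8, 0.6]
opening: 0.314
```

```bash
python3 -c "
from h import *
delta(634.5,13.8,130)"
```

```text
t 32.95 pos [444.4 191.5  22. ] rot [ 3.129 -0.014  1.497] F [-0.9 -0.8  0.6] open 29.9 q [0.27 0.6  2.08 0.02 0.44 0.32]
tool dx -163.3 dy 202.6 dz -108.0 roll -0.001
```

>>> send_rows:
  plan: "0 0 -15 0 20; 0 0 -25 0 20; 0 0 -25 0 20; 0 0 -25 0 20; 0 0 -20 0 20; 0 0 0 0 20"

```text
t: 33.55
eef_pos: [442.3, 189.7, 134.5]
tcp_rot: [3.132, -0.012, 1.497]
ft_force: [-0.4, 0.5, -2.7]
opening: 0.312
```

>>> send_rows:
  plan: "-22 26 -2 0 20; -22 28 -2 0 20; -22 28 -2 0 20; -22 28 -2 0 20; -22 28 -2 0 20; -22 26 -2 0 20; -14 16 -2 0 20; 0 0 0 0 20"

```text
t: 34.35
eef_pos: [614.4, 24.2, 137.9]
tcp_rot: [3.141, -0.011, 1.499]
ft_force: [-0.4, 0.6, -1.9]
opening: 0.312
```

```bash
cat > c.py <<'E'
from h import *
from cell import eyes,env
import sys
# name, held tcp z on bench, barrel length, pad x,y
n,hz,bl,px,py=sys.argv[1],*map(float,sys.argv[2:6])
p=eyes.read_camera("wrist"); e=env.state()["eef_pos"]; im=p["image"].copy()
def draw(x,y,z,r,c):
    q=np.array([proj(p,[x+r*np.cos(a),y+r*np.sin(a),z]) for a in np.linspace(0,6.283,60)])
    cv2.polylines(im,[(q*16).round().astype(np.int32)],True,c,1,cv2.LINE_AA,4)
draw(e[0],e[1],e[2]-hz,15,(255,0,0)); draw(e[0],e[1],e[2]-hz+bl,15,(255,0,255)); draw(px,py,14,25,(0,255,0)); draw(px+5.85,py+79.8,14,25,(0,255,0))
cv2.imwrite(f"pics/{n}.png",cv2.resize(im[40:300,150:360],None,fx=2.4,fy=2.2)[:,:,::-1])
delta(px,py,14+hz)
E
python3 c.py w15 22 56 634.5 13.8
```

```text
t 34.4 pos [613.2  25.1 137.5] rot [-3.14  -0.012  1.5  ] F [-0.8 -0.4 -2.1] open 29.9 q [-0.07  0.56  1.67  0.01  0.92 -0.01]
tool dx -9.8 dy 22.1 dz 101.5 roll 0.002
```

View pics/w15.png

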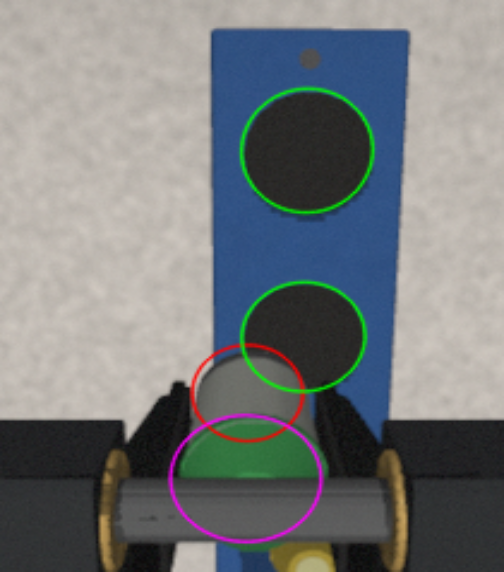

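>>> send_rows:
  plan: "-5 11 0 0 20; -4 11 0 0 20; 0 0 0 0 20; 0 0 40 0 20; 0 0 0 0 20; 0 0 25 0 20; 0 0 0 0 20"

```text
t: 35.1
eef_pos: [635.1, 17.7, 71.5]
tcp_rot: [-3.139, -0.012, 1.503]
ft_force: [0.3, -0.3, -2.3]
opening: 0.31
```

```bash
python3 c.py w16 22 56 634.5 13.8
```

```text
t 35.15 pos [636.6  17.6  73.8] rot [ 3.14  -0.012  1.503] F [ 0.5 -0.4 -0.3] open 29.6 q [-0.08  0.67  1.66  0.02  0.82 -0.02]
tool dx -3.9 dy -1.9 dz 37.8 roll 0.005
```

View pics/w16.png

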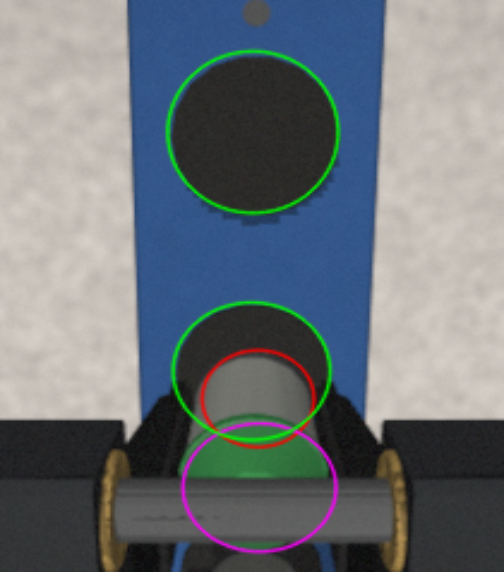

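>>> send_rows:
  plan: "-3 -2 0 0 20; 0 0 0 0 20; 0 0 10 0 20; 0 0 8 0 20; 0 0 6 0 20; 0 0 3 0 20; 0 0 0 0 20"

```text
t: 35.85
eef_pos: [636.5, 15.0, 50.5]
tcp_rot: [3.133, -0.012, 1.504]
ft_force: [-0.3, -0.5, -1.2]
opening: 0.313
```

```bash
python3 c.py w17 22 56 634.5 13.8
```

```text
t 35.9 pos [636.6  14.9  50.6] rot [ 3.133 -0.012  1.504] F [-0.4  0.2 -1.3] open 29.4 q [-0.09  0.69  1.68  0.02  0.76 -0.03]
tool dx -1.3 dy -2.0 dz 14.6 roll 0.006
```

View pics/w17.png

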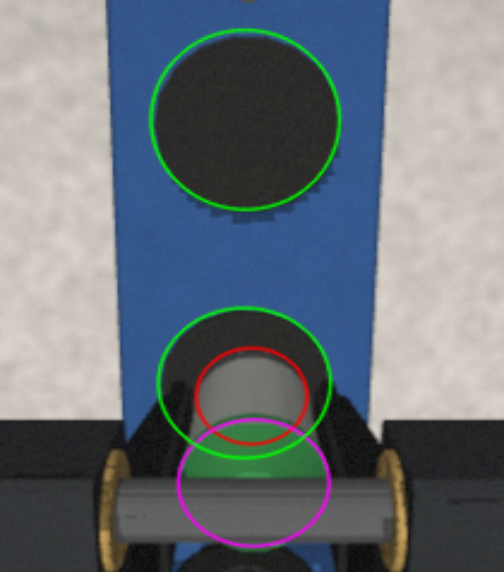

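>>> send_rows:
  plan: "-0.5 -3 0 0 20; 0 0 0 0 20; 0 0 6 0 20; 0 0 4 0 20; 0 0 3 0 20; 0 0 0 0 20"

```text
t: 36.5
eef_pos: [633.6, 14.8, 36.8]
tcp_rot: [3.132, -0.012, 1.504]
ft_force: [-0.1, 0.2, -1.6]
opening: 0.31
```

```bash
python3 -c "
from h import *
delta(634.5,14.5,36)"
```

```text
t 36.5 pos [633.6  14.8  36.8] rot [ 3.132 -0.012  1.504] F [-0.1  0.2 -1.6] open 29.5 q [-0.09  0.71  1.69  0.02  0.73 -0.03]
tool dx -0.2 dy 0.9 dz 0.8 roll 0.006
```

>>> send_rows:
  plan: "0 0 1 0 20; 0 0 0.5 0 20; 0 0 0 0 20"

```text
t: 36.8
eef_pos: [633.8, 14.7, 36.2]
tcp_rot: [3.132, -0.012, 1.504]
ft_force: [-0.5, -0.0, -1.3]
opening: 0.308
```

>>> send_rows:
  plan: "0 0 0 0 33; 0 0 0 0 36; 0 0 0 0 45; 0 0 0 0 55; 0 0 0 0 62; 0 0 0 0 62; 0 0 0 0 62"

```text
t: 37.5
eef_pos: [634.4, 14.7, 36.6]
tcp_rot: [3.13, -0.012, 1.504]
ft_force: [-1.2, -0.3, 0.0]
opening: 0.647
```

>>> send_rows:
  plan: "0 0 -10 0 62; 0 0 -20 0 62; 0 0 -40 0 62; 0 0 -50 0 62; 0 0 -50 0 62; 0 0 0 0 62"

```text
t: 38.1
eef_pos: [631.8, 12.8, 214.5]
tcp_rot: [3.132, -0.012, 1.504]
ft_force: [0.0, 0.4, -0.1]
opening: 0.648
```

```bash
python3 w.py w18 454.8 47.5 80 180
```

```text
0 [107.7 149.8]
68.0 [ 78.1 157.9]
80.0 [ 71.6 159.7]
t 38.15 pos [630.7  12.9 211.4] rot [ 3.136 -0.012  1.504] F [ 0.7  0.3 -0.3] open 62.2 q [-0.09  0.5   1.55  0.01  1.08 -0.03]
tool dx 22.8 dy -177.9 dz 31.4 roll 0.006
```

View pics/w18.png

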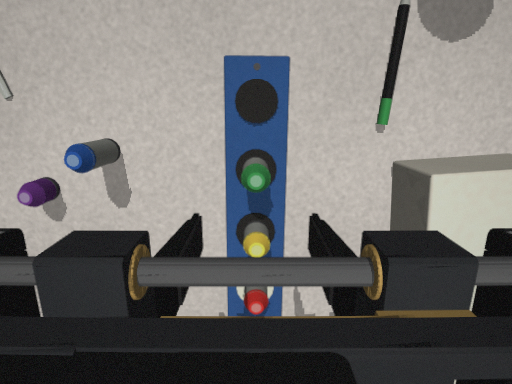

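>>> send_rows:
  plan: "4 -30 0 0 62; 4 -35 0 0 62; 4 -35 0 0 62; 4 -35 0 0 62; 4 -25 0 0 62; 2 -12 0 0 62; 0 0 0 0 62"

```text
t: 38.85
eef_pos: [449.8, 47.5, 205.1]
tcp_rot: [-3.138, -0.012, 1.503]
ft_force: [0.3, -0.3, -0.8]
opening: 0.652
```

```bash
python3 w.py w19 455.5 47 80 28
```

```text
0 [260.1 169.1]
68.0 [260.9 181.3]
80.0 [261.1 184. ]
t 38.9 pos [450.7  47.3 205.1] rot [-3.138 -0.012  1.503] F [1.  0.1 1.1] open 61.8 q [-0.05  0.26  1.97  0.01  0.91  0.01]
tool dx 0.0 dy 4.8 dz 177.1 roll 0.005
```

View pics/w19.png

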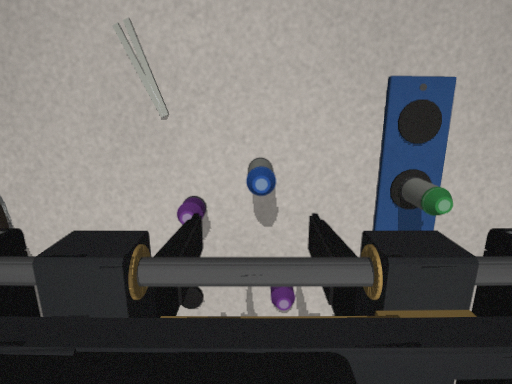

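Blue's nose is at px (261,184), exactly where (455.5, 47) projects. Going down.

>>> send_rows:
  plan: "0 3 0 0 62; 0 0 45 0 62; 0 0 0 0 62; 0 0 40 0 62; 0 0 0 0 62"

```text
t: 39.4
eef_pos: [459.1, 47.2, 119.3]
tcp_rot: [-3.14, -0.012, 1.502]
ft_force: [-1.2, 0.2, -0.3]
opening: 0.649
```

```bash
python3 -c "
from h import *
delta(455.5,47,28)"
```

```text
t 39.4 pos [459.1  47.2 119.3] rot [-3.14  -0.012  1.502] F [-1.2  0.2 -0.3] open 61.7 q [-0.05  0.4   2.05  0.02  0.69  0.01]
tool dx -0.4 dy -3.6 dz 91.3 roll 0.004
```

>>> send_rows:
  plan: "0 -5 0 0 62; 0 0 0 0 62; 0 0 15 0 62; 0 0 15 0 62; 0 0 15 0 62; 0 0 0 0 62"

```text
t: 40.0
eef_pos: [459.9, 47.6, 83.9]
tcp_rot: [3.129, -0.012, 1.502]
ft_force: [0.3, -0.5, -0.9]
opening: 0.652
```

```bash
python3 w.py w20 455.5 47 80 28
```

```text
0 [248.3 196.2]
68.0 [247.5 224.6]
80.0 [247.3 231.7]
t 40.05 pos [460.3  47.7  84.7] rot [ 3.127 -0.012  1.502] F [0.6 0.4 0.2] open 61.9 q [-0.05  0.46  2.09  0.02  0.57  0.  ]
tool dx -1.0 dy -4.8 dz 56.7 roll 0.004
```

View pics/w20.png

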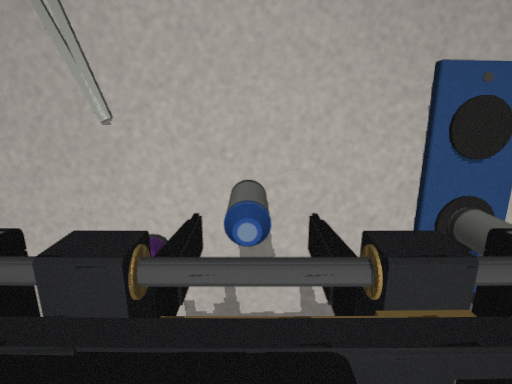

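>>> send_rows:
  plan: "-1 -6 0 0 62; 0 0 0 0 62; 0 0 15 0 62; 0 0 15 0 62; 0 0 10 0 62; 0 0 6 0 62; 0 0 0 0 62"

```text
t: 40.75
eef_pos: [457.4, 47.4, 43.4]
tcp_rot: [3.117, -0.012, 1.502]
ft_force: [1.3, -0.6, -0.3]
opening: 0.652
```

```bash
python3 w.py w21 455.5 47 80 28
```

```text
0 [250.6 210.6]
68.0 [252.1 252. ]
80.0 [252.5 263.2]
t 40.8 pos [457.5  47.4  43.7] rot [ 3.117 -0.012  1.502] F [-0.5  1.  -0.1] open 61.5 q [-0.05  0.54  2.13  0.03  0.45 -0.  ]
tool dx -0.6 dy -2.0 dz 15.7 roll 0.004
```

View pics/w21.png

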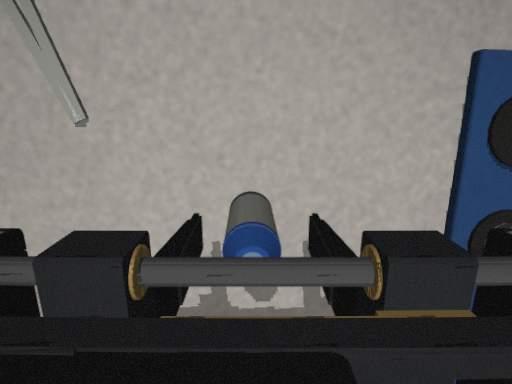

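>>> send_rows:
  plan: "0 0 -40 0 62; 0 0 -40 0 62; 0 0 0 0 62"

```text
t: 41.1
eef_pos: [455.4, 46.5, 126.3]
tcp_rot: [3.12, -0.012, 1.502]
ft_force: [-0.4, 0.4, -0.2]
opening: 0.655
```

>>> send_rows:
  plan: "0 0 10 0 62; 0 0 10 0 62; 0 0 10 0 62; 0 0 0 0 62"

```text
t: 41.5
eef_pos: [455.2, 46.8, 92.9]
tcp_rot: [3.12, -0.012, 1.502]
ft_force: [0.1, 0.4, 0.8]
opening: 0.65
```

```bash
python3 -c "
from h import *
delta(455.5,47,28)"
```

```text
t 41.5 pos [455.2  46.8  92.9] rot [ 3.12  -0.012  1.502] F [0.1 0.4 0.8] open 61.9 q [-0.05  0.44  2.1   0.02  0.58  0.  ]
tool dx 0.2 dy 0.2 dz 64.9 roll 0.004
```

>>> send_rows:
  plan: "0 0 -50 0 62; 0 0 -50 0 62; 0 0 -50 0 62; 0 0 0 0 62"

```text
t: 41.9
eef_pos: [451.3, 45.1, 242.0]
tcp_rot: [3.135, -0.012, 1.502]
ft_force: [0.4, -0.1, -0.2]
opening: 0.65
```

>>> send_rows:
  plan: "0 0 10 0 62; 0 0 10 0 62; 0 0 10 0 62; 0 0 10 0 62; 0 0 10 0 62; 0 0 10 0 62; 0 0 10 0 62; 0 0 0 0 62"

```text
t: 42.7
eef_pos: [445.2, 46.3, 153.5]
tcp_rot: [-3.124, -0.011, 1.501]
ft_force: [-0.4, 0.2, -0.4]
opening: 0.655
```

```bash
python3 -c "
from h import *
delta(455.5,47,28)"
```

```text
t 42.7 pos [445.2  46.3 153.5] rot [-3.124 -0.011  1.501] F [-0.4  0.2 -0.4] open 62.3 q [-0.05  0.33  2.04  0.02  0.78  0.01]
tool dx 1.4 dy 10.2 dz 125.5 roll 0.003
```

>>> send_rows:
  plan: "0 5 0 0 62; 0 5 0 0 62; 0 0 0 0 62; 0 0 15 0 62; 0 0 15 0 62; 0 0 15 0 62; 0 0 0 0 62"

```text
t: 43.4
eef_pos: [455.9, 46.0, 106.1]
tcp_rot: [-3.124, -0.011, 1.501]
ft_force: [-0.7, 0.0, 0.5]
opening: 0.654
```

```bash
python3 -c "
from h import *
delta(455.5,47,28)"
```

```text
t 43.4 pos [455.9  46.  106.1] rot [-3.124 -0.011  1.501] F [-0.7  0.   0.5] open 62.2 q [-0.05  0.43  2.06  0.02  0.67  0.  ]
tool dx 0.9 dy -0.4 dz 78.1 roll 0.003
```

>>> send_rows:
  plan: "1 0 15 0 62; 0 0 15 0 62; 0 0 15 0 62; 0 0 15 0 62; 0 0 0 0 62"

```text
t: 43.9
eef_pos: [457.7, 47.8, 48.2]
tcp_rot: [-3.13, -0.012, 1.501]
ft_force: [0.0, 0.5, 0.2]
opening: 0.65
```

```bash
python3 -c "
from h import *
delta(455.5,47,28)"
```

```text
t 43.9 pos [457.7  47.8  48.2] rot [-3.13  -0.012  1.501] F [0.  0.5 0.2] open 61.8 q [-0.05  0.54  2.11  0.02  0.51  0.  ]
tool dx -0.9 dy -2.2 dz 20.2 roll 0.003
```

Tilt is 0.7° now, which is good.

>>> send_rows:
  plan: "-1 -3 0 0 62; 0 0 0 0 62; 0 0 8 0 62; 0 0 6 0 62; 0 0 5 0 62; 0 0 0 0 62"

```text
t: 44.5
eef_pos: [455.9, 47.0, 30.9]
tcp_rot: [-3.135, -0.012, 1.501]
ft_force: [0.5, -0.0, -0.1]
opening: 0.652
```

```bash
python3 -c "
from h import *
delta(455.5,47,28)"
```

```text
t 44.5 pos [455.9  47.   30.9] rot [-3.135 -0.012  1.501] F [ 0.5 -0.  -0.1] open 62.0 q [-0.05  0.57  2.13  0.03  0.46 -0.  ]
tool dx -0.1 dy -0.4 dz 2.9 roll 0.003
```

>>> send_rows:
  plan: "0 0 2 0 62; 0 0 0 0 62; 0 0 0 0 40; 0 0 0 0 20; 0 0 0 0 20; 0 0 0 0 20; 0 0 0 0 20; 0 0 0 0 20"

```text
t: 45.3
eef_pos: [455.8, 47.1, 28.8]
tcp_rot: [-3.134, -0.012, 1.502]
ft_force: [-0.1, 0.3, -1.2]
opening: 0.309
```

>>> send_rows:
  plan: "0 0 0 0 20; 0 0 0 0 20; 0 0 0 0 20"

```text
t: 45.6
eef_pos: [455.8, 47.1, 28.8]
tcp_rot: [-3.134, -0.012, 1.502]
ft_force: [-0.3, -1.2, -0.0]
opening: 0.312
```

>>> send_rows:
  plan: "0 0 -15 0 20; 0 0 -25 0 20; 0 0 -25 0 20; 0 0 -25 0 20; 0 0 -25 0 20; 0 0 0 0 20"

```text
t: 46.2
eef_pos: [455.6, 45.6, 146.6]
tcp_rot: [-3.13, -0.011, 1.501]
ft_force: [0.6, 0.2, -2.0]
opening: 0.314
```

```bash
python3 -c "
from h import *
delta(640.4,93.8,150)"
```

```text
t 46.2 pos [455.6  45.6 146.6] rot [-3.13  -0.011  1.501] F [ 0.6  0.2 -2. ] open 29.9 q [-0.05  0.36  2.03  0.02  0.77  0.01]
tool dx 60.8 dy 181.0 dz -3.4 roll 0.003
```

>>> send_rows:
  plan: "12 20 -2 0 20; 12 25 -2 0 20; 12 25 -2 0 20; 12 25 -2 0 20; 10 25 -2 0 20; 0 25 -2 0 20; 0 20 -2 0 20; 0 0 0 0 20"

```text
t: 47.0
eef_pos: [626.8, 94.0, 148.7]
tcp_rot: [-3.12, -0.01, 1.501]
ft_force: [-0.7, -0.5, -2.9]
opening: 0.312
```

```bash
python3 c.py w22 28.8 68 640.4 93.8
```

```text
t 47.05 pos [625.4  94.1 148.3] rot [-3.118 -0.01   1.501] F [-0.2  0.2 -2.4] open 29.6 q [0.04 0.58 1.6  0.02 0.99 0.1 ]
tool dx 0.7 dy 15.0 dz 105.5 roll 0.003
```

View pics/w22.png

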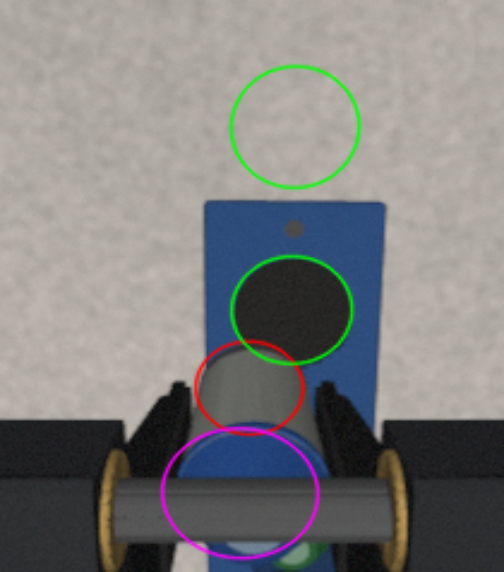

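>>> send_rows:
  plan: "0 7 0 0 20; 0 7 0 0 20; 0 0 0 0 20; 0 0 40 0 20; 0 0 0 0 20; 0 0 20 0 20; 0 0 0 0 20"

```text
t: 47.75
eef_pos: [637.0, 93.8, 87.5]
tcp_rot: [-3.117, -0.01, 1.501]
ft_force: [0.3, 0.5, -2.5]
opening: 0.306
```

```bash
python3 -c "
from h import *
delta(640.2,94.5,42.8)"
```

```text
t 47.75 pos [637.   93.8  87.5] rot [-3.117 -0.01   1.501] F [ 0.3  0.5 -2.5] open 29.1 q [0.04 0.66 1.61 0.02 0.89 0.1 ]
tool dx 0.9 dy 3.1 dz 44.7 roll 0.003
```

>>> send_rows:
  plan: "1 3 0 0 20; 0 0 0 0 20; 0 0 20 0 20; 0 0 8 0 20; 0 0 0 0 20"

```text
t: 48.25
eef_pos: [643.1, 95.2, 66.6]
tcp_rot: [-3.126, -0.011, 1.501]
ft_force: [0.9, 0.3, -2.7]
opening: 0.307
```

```bash
python3 c.py w23 28.8 68 640.4 93.8
```

```text
t 48.3 pos [643.2  95.2  67. ] rot [-3.127 -0.011  1.501] F [ 0.9 -0.3 -2. ] open 29.8 q [0.04 0.69 1.62 0.02 0.85 0.1 ]
tool dx -1.6 dy -2.7 dz 24.2 roll 0.003
```

View pics/w23.png

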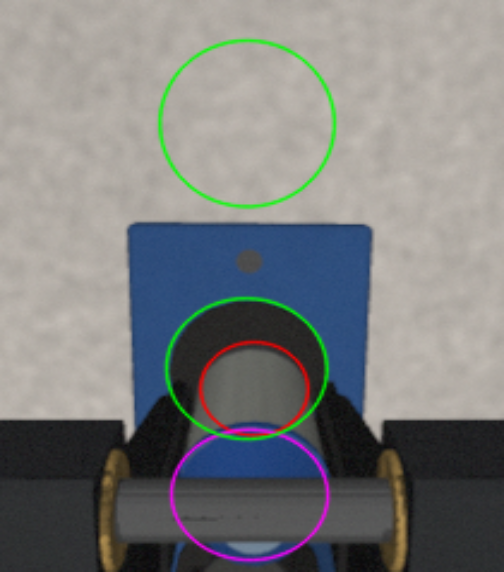

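>>> send_rows:
  plan: "-0.5 -3 0 0 20; 0 0 0 0 20; 0 0 8 0 20; 0 0 6 0 20; 0 0 4 0 20; 0 0 0 0 20"

```text
t: 48.9
eef_pos: [640.5, 95.2, 49.9]
tcp_rot: [-3.129, -0.012, 1.501]
ft_force: [-0.4, 0.4, -2.6]
opening: 0.31
```

```bash
python3 c.py w24 28.8 68 640.4 93.8
```

```text
t 48.95 pos [640.6  95.2  50.1] rot [-3.129 -0.012  1.501] F [-0.5 -0.6 -1.9] open 29.8 q [0.04 0.71 1.63 0.02 0.81 0.1 ]
tool dx -1.4 dy -0.1 dz 7.3 roll 0.003
```

View pics/w24.png

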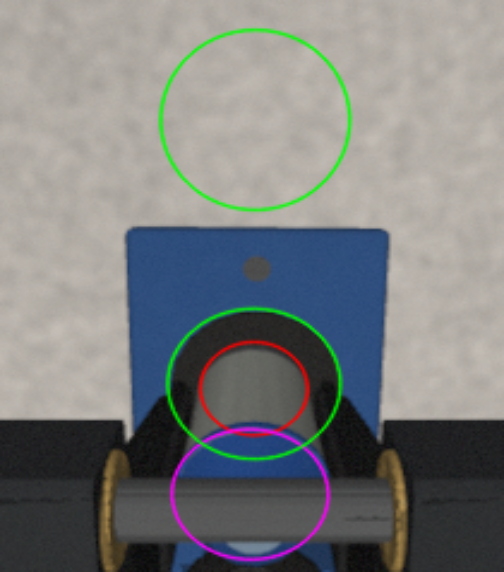

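Centred. Lowering the last 7 mm and releasing.

>>> send_rows:
  plan: "0 0 3 0 20; 0 0 2 0 20; 0 0 1 0 20; 0 0 0 0 20"

```text
t: 49.35
eef_pos: [640.7, 95.2, 43.6]
tcp_rot: [-3.129, -0.012, 1.501]
ft_force: [0.5, 0.0, -2.1]
opening: 0.309
```

```bash
python3 -c "
from h import *
delta(640.4,94.5,42.8)"
```

```text
t 49.35 pos [640.7  95.2  43.6] rot [-3.129 -0.012  1.501] F [ 0.5  0.  -2.1] open 29.4 q [0.04 0.72 1.64 0.02 0.79 0.1 ]
tool dx -0.8 dy -0.2 dz 0.8 roll 0.003
```

>>> send_rows:
  plan: "0 0 1 0 20; 0 0 0.5 0 20; 0 0 0 0 20"

```text
t: 49.65
eef_pos: [640.9, 95.3, 43.1]
tcp_rot: [-3.13, -0.012, 1.502]
ft_force: [-1.0, 0.3, -2.2]
opening: 0.313
```

>>> send_rows:
  plan: "0 0 0 0 33; 0 0 0 0 36; 0 0 0 0 45; 0 0 0 0 55; 0 0 0 0 62; 0 0 0 0 62; 0 0 0 0 62"

```text
t: 50.35
eef_pos: [641.4, 95.3, 43.4]
tcp_rot: [-3.132, -0.012, 1.501]
ft_force: [0.2, -0.3, 0.2]
opening: 0.648
```

>>> send_rows:
  plan: "0 0 -10 0 62; 0 0 -20 0 62; 0 0 -40 0 62; 0 0 -50 0 62; 0 0 -50 0 62; 0 0 0 0 62"

```text
t: 50.95
eef_pos: [642.6, 93.0, 221.4]
tcp_rot: [-3.13, -0.012, 1.501]
ft_force: [-0.2, 0.1, 0.8]
opening: 0.651
```

>>> send_rows:
  plan: "40 -10 0 0 62; 40 -10 0 0 62; 40 -10 0 0 62; 40 -10 0 0 62; 40 -10 0 0 62; 30 -10 0 0 62; 0 0 0 0 62"

```text
t: 51.65
eef_pos: [597.4, 333.8, 230.4]
tcp_rot: [-3.138, -0.014, 1.498]
ft_force: [-0.7, -1.2, 0.1]
opening: 0.651
```

```bash
python3 - <<'E'
from m import *
measure(list(H),z0=14,tag="fin")
measure(["eyepiece","dish"],tag="fin2")
for c in("top","scene"):
    p=eyes.read_camera(c); im=p["image"].copy()
    def draw(x,y,z,r,col):
        q=np.array([proj(p,[x+r*np.cos(a),y+r*np.sin(a),z]) for a in np.linspace(0,6.283,60)])*3
        cv2.polylines(big,[(q*16).round().astype(np.int32)],True,col,1,cv2.LINE_AA,4)
    u0,v0,w,h=(190,125,160,70) if c=="top" else (140,160,190,125)
    cv2.imwrite(f"pics/fin_{c}_z.png",cv2.resize(im[v0:v0+h,u0:u0+w],None,fx=4,fy=4)[:,:,::-1])
E
```

```text
top red 0.71 [310.4 152.8] xy [ 621.6 -145.5] area 139 exp 133 rgb [115.  62.  61.]
top yellow 0.43 [280.7 152.1] xy [628.6 -65.2] area 146 exp 147 rgb [115. 103.  54.]
top green 0.46 [251.  152.2] xy [633.5  14.3] area 164 exp 163 rgb [50. 79. 62.]
top green 0.37 [335.5 221.5] xy [ 428.5 -187.2] area 192 exp 158 rgb [73. 75. 75.]
top blue 0.35 [224.7 158.7] xy [619.8  85.1] area 98 exp 180 rgb [28. 31. 37.]
scene red 0.71 [208.4 236.1] xy [648.7 -57.4] area 152 exp 284 rgb [30. 30. 31.]
scene red 0.7 [174.1 217. ] xy [ 621.1 -146.6] area 230 exp 270 rgb [74. 44. 41.]
scene red 0.62 [214.  179.2] xy [ 484.7 -105.9] area 200 exp 235 rgb [58. 44. 64.]
scene red 0.59 [273.3 161.2] xy [382.4   9. ] area 187 exp 218 rgb [70. 52. 78.]
scene yellow 0.67 [242.8 247.7] xy [661.1  21.5] area 148 exp 353 rgb [29. 30. 29.]
scene yellow 0.66 [208.1 225.5] xy [626.7 -65.9] area 338 exp 334 rgb [74. 69. 40.]
scene green 0.79 [244.  233.7] xy [630.7  14.2] area 404 exp 402 rgb [50. 62. 50.]
scene blue 0.63 [281.5 243.2] xy [637.3  94.7] area 506 exp 477 rgb [52. 56. 63.]
scene blue 0.25 [242.8 248.3] xy [672.2  25.2] area 134 exp 482 rgb [29. 30. 29.]
top eyepiece 0.47 [335.5 221.8] xy [ 428.3 -188. ] area 181 exp 238 rgb [73. 75. 76.]
top dish 0.54 [376.  209.8] xy [ 454.6 -307. ] area 268 exp 261 rgb [171. 155. 139.]
scene eyepiece 0.59 [190.5 157.4] xy [ 427.5 -188.9] area 309 exp 370 rgb [46. 45. 43.]
scene dish 0.5 [142.3 162.9] xy [ 457.1 -309.2] area 248 exp 263 rgb [112. 107.  95.]
```

View pics/fin_scene_z.png

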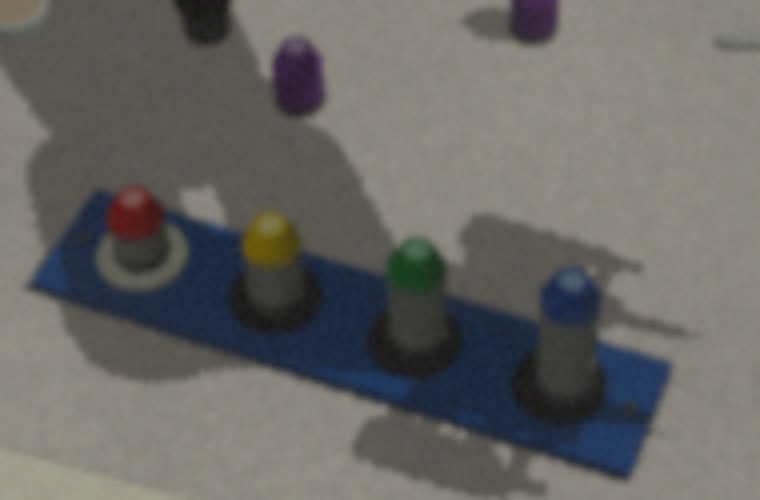

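View pics/fin_top_z.png

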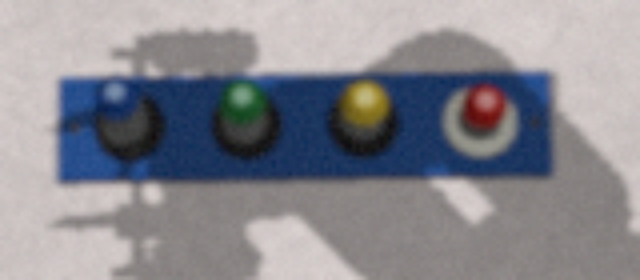

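View pics/fin_scene.png

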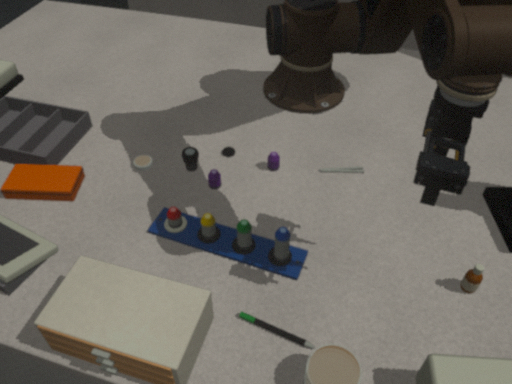

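All four stand upright on their pads, in order from red on white to blue at the other end. The gripper is well clear and the bystanders haven't moved, so I'm handing in.

```bash
python3 -c "
from cell import job_done; print(job_done())"
```

```text
the job is handed in; nothing more can be done
None
```

I stood the four objectives on the rack in order of height and handed the job in at about 52 s: red on the white pad, then yellow, green, and blue on the far black pad. Each was held and lowered until its foot met the pad, then released.

**Positions:** in the last camera checks all four look upright and within about 2–3 mm of their pad centres. I had moved the pad centres up to about 2 mm in x because the wrist camera and the gripper agreed better there.

**Left alone:** the eyepiece and dish measured within about 4 mm of their first positions, which is within camera error. I never touched them or the purple look-alikes, and the purples appear unmoved in the picture.

**Disagreements:**
- The blue detection in the top view was poor: low confidence, on part of the black pad, about 20 mm off. The scene camera, the wrist overlay before release and the pictures all show blue centred.
- The scene view also gave a few false detections on the black pads, which I ignored.
- The tool drifted by up to about 2.5° in tilt during moves. I brought it back so each objective was placed within about 0.5° of the tilt it was gripped at.

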